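Shut the coil test bay and hold its spring-return start key turned

TASK

A solenoid coil is loaded in the test bay on the goods-in bench: shut the bay's clear hood fully, then take the red-headed key out of the black key block and push it all the way into the lock on top of the bay's control box, whose sticky pins may call for a wiggle. Turn the key clockwise (seen from above) a quarter turn to its stop; the switch springs back if let go and the test runs only while it is held, so finish still gripping the key with the lock held turned. Leave the other keys, the coil and all the other things on the bench as they are.

Things in the scene. Friction and masses are not known exactly. Their poses are not given: they have to be found in the camera images.
- bay: Grey test bay, fixed, 200 mm deep (x), 370 wide (y), 110 high. Origin: centre of its underside; x points away from the robot's side, z up. Left (y -35 to 185 mm): loading well, coil on a pale green nest plate 40 mm above the bench, hood on top. Right (y -185 to -37): control box with the lock; rear of its top (from 50 mm behind the lock): 30 mm tall red stop button, meter, lamps.
- lock_face (a point): Centre of the face of the lock: brass plug in a 44 mm bezel on the control box (bay x -30, y -111, z 116 mm, 6 mm above the box top); axes as the bay's. Keyway straight down, 34 mm deep; at rest the slot is 14.8 mm along x, 4.8 along y (0.9 mm play round the blade), 2 mm chamfer. Nothing else stands within 50 mm of the axis.
- lock_pins (a point): Point on the lock's axis 15 mm below its face (fixed, axes as the bay's). Two sticky spring pins press on the blade's edges 11 and 20 mm below the face: they are felt when the blade is about 16 to 20 and 24 to 28 mm in, 10 to 15 N against a straight push; pushing on or twisting the key a few degrees to and fro gets it past. The key is home when its head sits on the face, blade 30 mm in.
- plug (a joint): Turn of the lock in rad: 0 at rest, positive clockwise from above, stop at 1.5. The slot turns with it. A spring returns it to 0 (0.03 N m at rest, 0.15 N m at the stop). The key has about 0.14 rad of play in the slot and must turn that much farther than the lock, 1.6 to 1.7 rad in all to reach the stop. Only the key can turn it.
- hood (a joint): Opening angle of the hood in rad: 0 shut, 1.3 nearly upright. Clear panel in an aluminium frame, 200 mm deep, 220 wide, 8 thick, hinged along its rear edge; a friction hinge keeps it where it is left. About 3 N at the front edge moves it; it swings down towards the robot's side.
- hood_hinge (a point): Point on the hood's hinge line, midway along it (bay frame x 100, y 75, z 110.5 mm; fixed, axes as the bay's). The hinge line runs along y. The hood's underside lies in the plane through this line.
- hood_tab (a point): Centre of the outer face (top face when shut) of the black grip tab at the hood's front edge, 90 mm wide (y), 8 thick, jutting 26 mm out of the frame. 212 mm from the hinge line along the hood, 8 mm out of the underside's plane; z is the hood's outward normal, x points from here to the hinge.
- rack: Black key block on the bench, fixed, 160 mm long (its x), 50 mm wide (y), 40 mm high, with three keyslots along its length at x -52, 0 and +52 mm (15 x 5 mm, 33 mm deep). A key stands in each, blade down, its x along the block's x, head resting on the top. Origin at the centre of the underside.
- key_red: THE key to use. Key standing blade down: steel blade 13 mm wide (its x), 3 thick (y), 30 long, last 8 mm tapering to 5 wide; red plastic head 30 wide (x), 10 thick (y), 36 tall. Origin at the blade's tip, z up along the key: blade z 0 to 30, head z 30 to 66 mm. A half turn about z makes no difference. 45 g.
- key_blue: Bystander. Key standing blade down: steel blade 13 mm wide (its x), 3 thick (y), 30 long, last 8 mm tapering to 5 wide; blue plastic head 30 wide (x), 10 thick (y), 36 tall. Origin at the blade's tip, z up along the key: blade z 0 to 30, head z 30 to 66 mm. A half turn about z makes no difference. 45 g.
- key_yellow: Bystander. Key standing blade down: steel blade 13 mm wide (its x), 3 thick (y), 30 long, last 8 mm tapering to 5 wide; yellow plastic head 30 wide (x), 10 thick (y), 36 tall. Origin at the blade's tip, z up along the key: blade z 0 to 30, head z 30 to 66 mm. A half turn about z makes no difference. 45 g.
- coil: Bystander: black solenoid coil with brass stem, about 60 x 36 x 58 mm, standing on the nest plate in the well. Origin under its centre.
- carton: Bystander: small cardboard carton 110 x 75 x 55 mm. Origin under its centre.
- filter: Bystander: white oil filter with a blue band, 72 mm diameter, 86 mm tall. Origin under its centre.
- pick_bin: Bystander: teal picking bin 120 x 105 x 75 mm with two fittings in it. Origin under its centre.
- screwdriver: Bystander: orange-handled screwdriver about 200 mm long lying on the bench behind the key block, along its x. Origin under its middle.

How it is judged:
By the outcome, as a careful person would: the job done as asked, in the order asked, and still so for the second after the job is handed in, while the arm keeps its last pose, push and grip.
It also fails if it takes over 72 s, if anything falls off the work surface, if the arm or the gripper's body presses on something with over 40 N, if the wrist force passes 120 N, or if a joint passes its speed limit or range.

ROBOT

A 6-joint arm with a two-finger parallel gripper is mounted at the origin on the work surface. World frame = base frame: x ahead of the robot, y to its left, z up, the work surface at z = 0. Lengths are in m, angles in degrees, forces in N, time in s.
With the tool pointing down it reaches from about 0.3 to 0.75 m from the base axis. Payload 8.5 kg.
Tool frame: the origin (TCP) lies on the centre line of the jaws, within the pads' length; the fingertips stand 19 mm ahead of it and the grasp point (between the pads) is the TCP; z points along the fingers, x is the direction in which the jaws open and shut, and the axes are right-handed (so a half turn about z gives the same grasp; the last joint's range is limited). The gripper opens to 85 mm and grips with 20 to 120 N. Pads are 22 mm wide; open, the fingers measure 114 mm over their backs; the gripper's body (76 mm by 85 mm) begins 54 mm behind the grasp point. The pads swing forward as they close: fully open they stand 13 mm farther back than shut.
Start: joints at [-77.08, 21.807, 74.336, -0, 83.858, -12.336], TCP at [0.235, -0.497, 0.219] pointing down, gripper open.
Joint ranges: [-178.18, 178.18], [-50.72, 133.34], [12.68, 142.11], [-81.47, 261.47], [9.98, 163.14], [-165.26, 165.26]. Speed limits (degrees/s): [136.94, 136.94, 180, 180, 180, 180].

INTERFACE

Orientations are given as a 3x3 rotation matrix whose columns are the frame's x, y, z axes.
In Python, from rig import env, cams, order gives the robot as it stands.
- The arm moves only by the tool step_arm, never from a script. Its argument "steps" is a list of rows, each an object with "xyz": the shift along the tool's x, y, z normalised to -1 to 1, where 1 is 0.04 m, a list of three; "turn": the turn, a rotation vector about the tool's x, y, z normalised to -1 to 1, where 1 is 0.08 rad, a list of three; "gripper": the gripper command: -1 is shut, 1 is fully open, values between are in proportion. A call has 1 to 20 rows; each row shifts and turns the commanded pose from where the row before left it, along the tool's axes as they then stand; what a row does not reach is not made up. A row lasts 1/12 s, in which the tool goes at most 41.7 mm and 7.16 degrees, less where a joint would pass 70% of its speed; a pose out of reach is approached as far as the arm can. A call with a number of a shift or a turn outside -1 to 1 is refused whole. A call with a gripper value outside its range is refused whole. The fingers move at their own pace and stop on an object; "squeeze" is the grip in N (left out, the last holds). Time passes only in rows, so rows that do not move let the fingers close. It gives the time, the measured TCP pose, the force and the opening at its end, in the units of the state.
- env.observe(): the state, without advancing time (a new reading comes with each control period).
- cams.get_image(name): name is "scene" or "top" or "wrist"; returns (picture, depth): 480x640x3 uint8, red, green, blue; 480x640 float32, m along the optical axis (not along the pixel's ray), 0 where there is no reading.
- cams.camera_info(name): a dict with "fx", "fy", "cx", "cy" (pixels), "k1" (the pictures are not rectified: a ray, as slopes to the right and down, at radius r is drawn at 1 + k1 r^2 times it, then the intrinsics apply), "extrinsics" (4x4, takes a point from camera to world coordinates). Camera axes: x right, y down, z forward; pixel columns grow to the right and rows downward; lengths in m; the calibration is good to about 2 mm. A picture is of the moment at which its call begins: read the wrist's pose just before it. camera_info takes no time and is no camera call; for the wrist camera it gives the pose at the moment of the call.
- order.close_job(): hands the job in, once; it reports no verdict.
The state is a dict: "time_s": time; "q": joint angles; "qvel": joint speeds; "joint_efforts": joint torques, N m; "position": TCP position; "tool_rot": TCP orientation; "ft_force": force on the tool from outside, world axes, zero at the start; "wrist_torque": the same for the moment, N m; "grip_width": finger opening in m.
Only numpy, scipy, OpenCV 4.12 (cv2) and the standard library are available. Lean on these libraries where they do the work, as an engineer would, in place of code of your own. Each camera call takes 0.05 s, during which the arm holds its last target. There are 200 camera calls.

## Working session

There is one attempt and no reset: what is moved stays moved. The work goes in short steps, Python scripts to look and compute and a tool call to move; the robot and the scene stay as the last step left them, time stands still between calls to the robot, and variables do not carry over. Pictures are saved under pics/ and viewed, about 8 in all and at most 12, crops included, and the job is handed in when it is done.

Besides the shell and the picture viewer there is one more tool, called after "Emit:" by a JSON object that holds its "method" and its "body", one argument or row to a line. step_arm: Moves the arm, as the interface text tells. Scaled input: -1 to 1 covers 0.04 m each way for a shift and 0.08 rad each way for a turn. Its arguments: {"type":"object","properties":{"steps":{"type":"array"},"squeeze":{"type":"number"}},"required":["steps"]}

```bash
mkdir -p pics; cat > h.py <<'E'
import numpy as np, cv2
from rig import env, cams, order
def grab(n):
    i=cams.camera_info(n); im,d=cams.get_image(n); return im,d,i
def pt(px,d,i):
    u,v=px; K=np.array([[i['fx'],0,i['cx']],[0,i['fy'],i['cy']],[0,0,1.]])
    a,b=(u-i['cx'])/i['fx'],(v-i['cy'])/i['fy']; x,y=a,b
    for _ in range(8):
        s=1+i['k1']*(x*x+y*y); x,y=a/s,b/s
    return (np.array(i['extrinsics'])@np.array([x*d,y*d,d,1]))[:3]
def cloud(dep,i):
    v,u=np.mgrid[:480,:640].astype(float)
    a,b=(u-i['cx'])/i['fx'],(v-i['cy'])/i['fy']; x,y=a.copy(),b.copy()
    for _ in range(8):
        s=1+i['k1']*(x*x+y*y); x,y=a/s,b/s
    P=np.stack([x*dep,y*dep,dep],-1); E=np.array(i['extrinsics'])
    return P@E[:3,:3].T+E[:3,3]
def plane(px,z,i):
    a=pt(px,.1,i);b=pt(px,1.,i); t=(z-a[2])/(b[2]-a[2]); return a+t*(b-a)
def save(n,im): cv2.imwrite('pics/'+n+'.png',im[:,:,::-1])
E
python3 - <<'E'
from h import *
for n in('top','scene'):
    im,d,i=grab(n); save(n,im); np.savez(n,im=im,d=d); print(n,i)
print(env.observe())
E
```

```text
top {'fx': 498.5502780999648, 'fy': 498.5502780999648, 'cx': 310.45691788037004, 'cy': 234.7277088346827, 'k1': -0.02534596141435598, 'extrinsics': array([[ 1.91817562e-02, -9.96991373e-01,  7.51016844e-02,
         4.73676430e-01],
       [-9.99636570e-01, -1.77010544e-02,  2.03322535e-02,
         4.84859572e-04],
       [-1.89417023e-02, -7.54643985e-02, -9.96968573e-01,
         1.13520930e+00],
       [ 0.00000000e+00,  0.00000000e+00,  0.00000000e+00,
         1.00000000e+00]])}
scene {'fx': 548.2203594067278, 'fy': 548.2203594067278, 'cx': 319.6738619217489, 'cy': 241.71916662861773, 'k1': 0.037383939945578044, 'extrinsics': array([[-2.64718149e-01,  8.25596850e-01, -4.98311291e-01,
         1.23133482e+00],
       [ 9.64325609e-01,  2.26983736e-01, -1.36214919e-01,
         2.19987960e-01],
       [ 6.49950021e-04, -5.16592900e-01, -8.56230900e-01,
         1.26762034e+00],
       [ 0.00000000e+00,  0.00000000e+00,  0.00000000e+00,
         1.00000000e+00]])}
{'time_s': 0.1, 'q': array([-7.70821836e+01,  2.18357279e+01,  7.43786617e+01, -1.14750201e-03,
        8.38580454e+01, -1.23356092e+01]), 'qvel': array([-0.15796208, -0.09334567, -0.10295561, -0.06214414,  0.02564015,
        0.01758897]), 'joint_efforts': array([ 3.88799381e-03, -4.49217474e+01, -2.31659442e+01, -1.51978420e-04,
        3.63819694e-03,  2.41884912e-06]), 'position': array([ 0.23457379, -0.49716349,  0.21879697]), 'tool_rot': array([[ 4.26624578e-01, -9.04428758e-01, -3.02031314e-04],
       [-9.04427959e-01, -4.26624611e-01,  1.22778239e-03],
       [-1.23929569e-03, -2.50636577e-04, -9.99999201e-01]]), 'ft_force': array([-0.8356145 , -0.78466459, -0.1962971 ]), 'wrist_torque': array([ 0.00051122, -0.03682608, -0.04690021]), 'grip_width': 0.08539765451138148}
```

View pics/top.png

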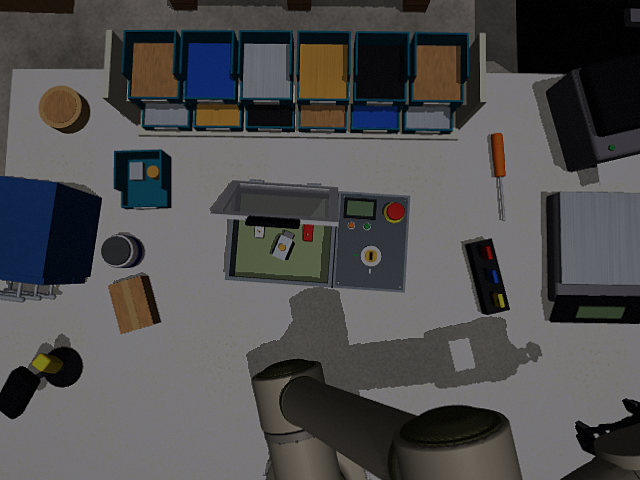

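View pics/scene.png

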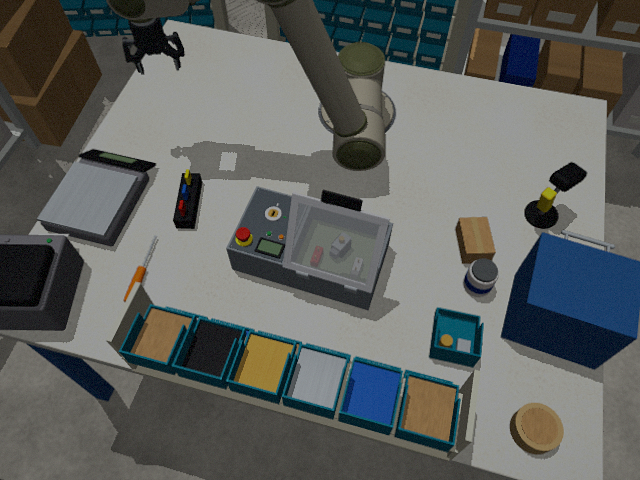

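The top view shows the lock at about (371,256), hood tab at (273,222) and key block from (466,240) to (508,313), with the red key at its far end at (488,252). The hood is open about 1 rad or more.

```bash
python3 - <<'E'
from h import *
np.set_printoptions(precision=4,suppress=True)
z=np.load('top.npz');i=cams.camera_info('top');P=cloud(z['d'],i);im=z['im'].astype(int)
for n,p,h in[('lock',(371,256),.116),('boxFR',(405,291),.11),('boxFL',(333,287),.11),('boxRR',(408.5,196),.11)]:
    print(n,plane(p,h,i),P[int(p[1]),int(p[0])])
# lock by brass colour, bezel
hsv=cv2.cvtColor(z['im'],cv2.COLOR_RGB2HSV)
def blob(m,box):
    u0,v0,u1,v1=box; q=np.zeros(m.shape,bool); q[v0:v1,u0:u1]=m[v0:v1,u0:u1]; return q
H,S,V=[hsv[...,k].astype(int) for k in range(3)]
for n,m in[('red',(S>150)&((H<8)|(H>172))&(V>80)),('blue',(S>120)&(abs(H-112)<12)&(V>80)),('yel',(S>150)&(abs(H-25)<8)&(V>100))]:
    q=blob(m,(460,235,515,318)); q2=q&(P[...,2]>.066); print(n,q.sum(),P[q2].mean(0) if q2.any() else 0, P[q][:,2].max(), P[q2].shape)
q=blob(V>100,(355,240,390,268)); vv,uu=np.nonzero(q); print('bezel',uu.min(),uu.max(),vv.min(),vv.max(),plane(((uu.min()+uu.max())/2,(vv.min()+vv.max())/2),.116,i))
# rack block
q=blob((abs(P[...,2]-.04)<.006),(455,230,520,320)); c=P[q][:,:2]; r=cv2.minAreaRect((c*1000).astype(np.float32)); print('rack',r)
q=blob((abs(P[...,2]-.11)<.006),(330,190,415,300)); c=P[q][:,:2]; r=cv2.minAreaRect((c*1000).astype(np.float32)); print('box',r)
# hood tab black
q=blob((V<40),(240,214,303,230)); print('tab',np.percentile(P[q],[5,50,95],axis=0),q.sum())
E
```

```text
lock [ 0.5091 -0.1031  0.116 ] [ 0.5092 -0.1031  0.1154]
boxFR [ 0.4392 -0.1737  0.11  ] [ 0.4355 -0.1922  0.001 ]
boxFL [ 0.4445 -0.0268  0.11  ] [ 0.4444 -0.0269  0.1071]
boxRR [ 0.6349 -0.18    0.11  ] [ 0.6349 -0.179   0.1094]
red 40 [ 0.523  -0.3565  0.0758] 0.08059074207180283 (40, 3)
blue 40 [ 0.4729 -0.3691  0.0754] 0.08005298788687476 (40, 3)
yel 50 [ 0.4228 -0.3815  0.0755] 0.08087916827435082 (50, 3)
bezel 361 380 246 265 [ 0.5101 -0.1021  0.116 ]
rack ((472.809326171875, -368.43817138671875), (161.0992889404297, 53.059539794921875), 14.391756057739258)
box ((540.8013305664062, -99.05422973632812), (158.6790313720703, 200.54859924316406), 87.01823425292969)
tab [[0.548  0.0409 0.2919]
 [0.5565 0.0813 0.3102]
 [0.5664 0.1225 0.3154]] 543
```

Emit:
{"method": "step_arm", "body": {
  "steps": [
    {"xyz": [0, 0, -1], "turn": [0, 0, -1], "gripper": -1},
    {"xyz": [0, 0, -1], "turn": [0, 0, -1], "gripper": -1},
    {"xyz": [0, 0, -1], "turn": [0, 0, -1], "gripper": -1},
    {"xyz": [0, 0, -1], "turn": [0, 0, -1], "gripper": -1},
    {"xyz": [0, 0, 0], "turn": [0, 0, -1], "gripper": -1},
    {"xyz": [0, 0, 0], "turn": [0, 0, -1], "gripper": -1},
    {"xyz": [0, 0, 0], "turn": [0, 0, -1], "gripper": -1},
    {"xyz": [0, 0, 0], "turn": [0, 0, -1], "gripper": -1},
    {"xyz": [0, 0, 0], "turn": [0, 0, -1], "gripper": -1},
    {"xyz": [0, 0, 0], "turn": [0, 0, -1], "gripper": -1},
    {"xyz": [0, 0, 0], "turn": [0, 0, -1], "gripper": -1},
    {"xyz": [0, 0, 0], "turn": [0, 0, -1], "gripper": -1},
    {"xyz": [0, 0, 0], "turn": [0, 0, -1], "gripper": -1},
    {"xyz": [0, 0, 0], "turn": [0, 0, -1], "gripper": -1},
    {"xyz": [0, 0, 0], "turn": [0, 0, -1], "gripper": -1},
    {"xyz": [0, 0, 0], "turn": [0, 0, -1], "gripper": -1},
    {"xyz": [0, 0, 0], "turn": [0, 0, -1], "gripper": -1},
    {"xyz": [0, 0, 0], "turn": [0, 0, -1], "gripper": -1},
    {"xyz": [0, 0, 0], "turn": [0, 0, -1], "gripper": -1},
    {"xyz": [0, 0, 0], "turn": [0, 0, -1], "gripper": -1}
  ],
  "squeeze": 40
}}

```text
time_s: 1.77
position: [0.2346, -0.4973, 0.3789]
tool_rot: [[0.89, 0.456, -0.0], [0.456, -0.89, 0.001], [0.0, -0.001, -1.0]]
ft_force: [0.5, -0.4, 0.7]
grip_width: -0.0001
```

Emit:
{"method": "step_arm", "body": {
  "steps": [
    {"xyz": [0, 0, 0], "turn": [0, 0, -1], "gripper": -1},
    {"xyz": [0, 0, 0], "turn": [0, 0, -1], "gripper": -1},
    {"xyz": [0, 0, 0], "turn": [0, 0, -1], "gripper": -1},
    {"xyz": [0, 0, 0], "turn": [0, 0, -1], "gripper": -1},
    {"xyz": [0, 0, 0], "turn": [0, 0, -1], "gripper": -1},
    {"xyz": [0, 0, 0], "turn": [0, 0, -1], "gripper": -1},
    {"xyz": [0, 0, 0], "turn": [0, 0, -1], "gripper": -1},
    {"xyz": [0, 0, 0], "turn": [0, 0, -1], "gripper": -1},
    {"xyz": [0, 0, 0], "turn": [0, 0, -1], "gripper": -1},
    {"xyz": [0, 0, 0], "turn": [0, 0, -1], "gripper": -1},
    {"xyz": [0, 0, 0], "turn": [0, 0, -1], "gripper": -1},
    {"xyz": [0, 0, 0], "turn": [0, 0, -1], "gripper": -1},
    {"xyz": [0, 0, 0], "turn": [0, 0, -1], "gripper": -1},
    {"xyz": [0, 0, 0], "turn": [0, 0, -0.26], "gripper": -1}
  ]
}}

```text
time_s: 2.93
position: [0.2346, -0.4974, 0.3789]
tool_rot: [[0.037, 0.999, -0.0], [0.999, -0.037, 0.001], [0.001, -0.0, -1.0]]
ft_force: [-0.6, -0.6, 0.5]
grip_width: -0.0001
```

Emit:
{"method": "step_arm", "body": {
  "steps": [
    {"xyz": [0.82, 0.483, 0], "turn": [0, 0, 0], "gripper": -1},
    {"xyz": [0.82, 0.483, 0], "turn": [0, 0, 0], "gripper": -1},
    {"xyz": [0.82, 0.483, 0], "turn": [0, 0, 0], "gripper": -1},
    {"xyz": [0.82, 0.483, 0], "turn": [0, 0, 0], "gripper": -1},
    {"xyz": [0.82, 0.483, 0], "turn": [0, 0, 0], "gripper": -1},
    {"xyz": [0.82, 0.483, 0], "turn": [0, 0, 0], "gripper": -1},
    {"xyz": [0.82, 0.483, 0], "turn": [0, 0, 0], "gripper": -1},
    {"xyz": [0.82, 0.483, 0], "turn": [0, 0, 0], "gripper": -1},
    {"xyz": [0.82, 0.483, 0], "turn": [0, 0, 0], "gripper": -1},
    {"xyz": [0.82, 0.483, 0], "turn": [0, 0, 0], "gripper": -1},
    {"xyz": [0.82, 0.483, 0], "turn": [0, 0, 0], "gripper": -1},
    {"xyz": [0.82, 0.483, 0], "turn": [0, 0, 0], "gripper": -1},
    {"xyz": [0.82, 0.483, 0], "turn": [0, 0, 0], "gripper": -1},
    {"xyz": [0.82, 0.483, 0], "turn": [0, 0, 0], "gripper": -1},
    {"xyz": [0.82, 0.483, 0], "turn": [0, 0, 0], "gripper": -1},
    {"xyz": [0.82, 0.483, 0], "turn": [0, 0, 0], "gripper": -1},
    {"xyz": [0.82, 0.483, 0], "turn": [0, 0, 0], "gripper": -1},
    {"xyz": [0.82, 0.483, 0], "turn": [0, 0, 0], "gripper": -1}
  ]
}}

```text
time_s: 4.43
position: [0.6063, 0.0805, 0.3791]
tool_rot: [[0.042, 0.999, -0.0], [0.999, -0.042, -0.0], [-0.0, -0.0, -1.0]]
ft_force: [0.9, -0.2, 0.2]
grip_width: 0.0004
```

Emit:
{"method": "step_arm", "body": {
  "steps": [
    {"xyz": [0, -0.17, 0.75], "turn": [0, 0, 0], "gripper": -1},
    {"xyz": [0, -0.17, 0.75], "turn": [0, 0, 0], "gripper": -1},
    {"xyz": [0, -0.465, 0.19], "turn": [0, 0, 0], "gripper": -1},
    {"xyz": [0, -0.44, 0.23], "turn": [0, 0, 0], "gripper": -1},
    {"xyz": [0, -0.42, 0.27], "turn": [0, 0, 0], "gripper": -1},
    {"xyz": [0, -0.39, 0.315], "turn": [0, 0, 0], "gripper": -1}
  ]
}}

```text
time_s: 4.93
position: [0.5225, 0.0824, 0.2797]
tool_rot: [[0.041, 0.999, 0.001], [0.999, -0.041, 0.001], [0.001, 0.001, -1.0]]
ft_force: [-6.6, 3.0, 13.1]
grip_width: 0.0001
```

Emit:
{"method": "step_arm", "body": {
  "steps": [
    {"xyz": [0, -0.355, 0.355], "turn": [0, 0, 0], "gripper": -1},
    {"xyz": [0, -0.32, 0.385], "turn": [0, 0, 0], "gripper": -1},
    {"xyz": [0, -0.28, 0.415], "turn": [0, 0, 0], "gripper": -1},
    {"xyz": [0, -0.235, 0.44], "turn": [0, 0, 0], "gripper": -1}
  ]
}}

```text
time_s: 5.27
position: [0.4753, 0.0839, 0.2152]
tool_rot: [[0.042, 0.999, 0.001], [0.999, -0.042, -0.0], [0.0, 0.001, -1.0]]
ft_force: [0.0, 0.2, 1.6]
grip_width: -0.0
```

Emit:
{"method": "step_arm", "body": {
  "steps": [
    {"xyz": [0, -0.19, 0.465], "turn": [0, 0, 0], "gripper": -1},
    {"xyz": [0, -0.14, 0.48], "turn": [0, 0, 0], "gripper": -1},
    {"xyz": [0, -0.095, 0.43], "turn": [0, 0, 0], "gripper": -1},
    {"xyz": [0, -0.045, 0.25], "turn": [0, 0, 0], "gripper": -1},
    {"xyz": [0, 0, 0.15], "turn": [0, 0, 0], "gripper": -1}
  ]
}}

```text
time_s: 5.68
position: [0.4563, 0.0846, 0.1432]
tool_rot: [[0.041, 0.999, -0.002], [0.999, -0.041, 0.0], [0.0, -0.002, -1.0]]
ft_force: [-0.7, 0.1, 0.3]
grip_width: -0.0002
```

Emit:
{"method": "step_arm", "body": {
  "steps": [
    {"xyz": [0, 0, 0.1], "turn": [0, 0, 0], "gripper": -1},
    {"xyz": [0, 0, 0.05], "turn": [0, 0, 0], "gripper": -1}
  ]
}}

```text
time_s: 5.85
position: [0.4575, 0.0845, 0.1382]
tool_rot: [[0.041, 0.999, -0.0], [0.999, -0.041, 0.0], [0.0, -0.0, -1.0]]
ft_force: [-0.5, 0.1, 2.0]
grip_width: -0.0002
```

Emit:
{"method": "step_arm", "body": {
  "steps": [
    {"xyz": [0, 0, 0.04], "turn": [0, 0, 0], "gripper": -1},
    {"xyz": [0, 0, 0.03], "turn": [0, 0, 0], "gripper": -1},
    {"xyz": [0, 0, 0], "turn": [0, 0, 0], "gripper": -1}
  ]
}}

```text
time_s: 6.1
position: [0.4576, 0.0845, 0.1357]
tool_rot: [[0.04, 0.999, 0.001], [0.999, -0.04, -0.0], [-0.0, 0.001, -1.0]]
ft_force: [-0.6, 0.4, -0.1]
grip_width: 0.0002
```

Emit:
{"method": "step_arm", "body": {
  "steps": [
    {"xyz": [0, 0, 0.05], "turn": [0, 0, 0], "gripper": -1},
    {"xyz": [0, 0, 0.05], "turn": [0, 0, 0], "gripper": -1},
    {"xyz": [0, 0, 0], "turn": [0, 0, 0], "gripper": -1}
  ]
}}

```text
time_s: 6.35
position: [0.4573, 0.0845, 0.1313]
tool_rot: [[0.04, 0.999, -0.0], [0.999, -0.04, 0.0], [0.0, -0.0, -1.0]]
ft_force: [-0.6, 0.2, -0.1]
grip_width: 0.0001
```

```bash
python3 - <<'E'
from h import *
im,d,i=grab('scene'); save('s2',cv2.resize(im[150:330,200:440],(720,540)));print(env.observe()['ft_force'],env.observe()['position'])
E
```

```text
[-0.13510725 -0.55199956 -0.1418451 ] [0.45725662 0.0845339  0.13138477]
```

View pics/s2.png

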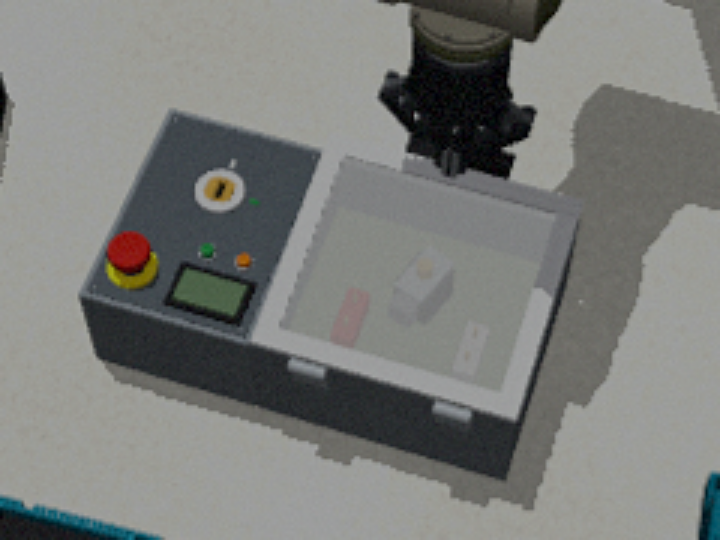

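The hood now looks shut or very nearly so. I'll keep lowering until there is a firm contact.

Emit:
{"method": "step_arm", "body": {
  "steps": [
    {"xyz": [0, 0, 0.05], "turn": [0, 0, 0], "gripper": -1},
    {"xyz": [0, 0, 0], "turn": [0, 0, 0], "gripper": -1}
  ]
}}

```text
time_s: 6.57
position: [0.4573, 0.0846, 0.1293]
tool_rot: [[0.04, 0.999, -0.0], [0.999, -0.04, 0.0], [0.0, -0.0, -1.0]]
ft_force: [-0.2, 0.4, 0.4]
grip_width: 0.0002
```

Emit:
{"method": "step_arm", "body": {
  "steps": [
    {"xyz": [0, 0, 0.05], "turn": [0, 0, 0], "gripper": -1},
    {"xyz": [0, 0, 0], "turn": [0, 0, 0], "gripper": -1}
  ]
}}

```text
time_s: 6.73
position: [0.4572, 0.0846, 0.1273]
tool_rot: [[0.04, 0.999, -0.0], [0.999, -0.04, 0.0], [0.0, -0.0, -1.0]]
ft_force: [-1.0, 0.4, -0.3]
grip_width: -0.0004
```

```bash
python3 - <<'E'
from h import *
np.set_printoptions(precision=4,suppress=True)
im,d,i=grab('scene');P=cloud(d,i)
for x in(.46,.49,.52,.56,.60,.635):
  for y in (-.018,.17):
    q=(abs(P[...,0]-x)<.01)&(abs(P[...,1]-y)<.006)&(P[...,2]>.06); print(x,y,np.median(P[q][:,2]),P[q][:,2].max(),q.sum())
q=(abs(P[...,0]-.46)<.02)&(abs(P[...,1]+.1)<.03)&(P[...,2]>.06); print('box',np.median(P[q][:,2]))
q=(abs(P[...,0]-.54)<.01)&(abs(P[...,1]+.05)<.01)&(P[...,2]>.06); print('box',np.median(P[q][:,2]))
E
```

```text
0.46 -0.018 0.1377744897721811 0.14369394833889793 25
0.46 0.17 0.13961934441990298 0.1421228110582784 25
0.49 -0.018 0.13460075732785493 0.139877175889078 35
0.49 0.17 0.13498982936295367 0.14143998659870816 40
0.52 -0.018 0.1323827162400606 0.13918342834211583 37
0.52 0.17 0.13178956601039793 0.13733681431218425 34
0.56 -0.018 0.12831677437026356 0.1334508263937444 36
0.56 0.17 0.12748370871845205 0.13102632605773934 36
0.6 -0.018 0.12391574301255948 0.12802581411842562 37
0.6 0.17 0.1238147206783815 0.12864657537093183 40
0.635 -0.018 0.11812325971425941 0.12417992003856715 65
0.635 0.17 0.12043228706080211 0.1276893850484222 39
box 0.11168102761905896
box 0.11196139514628478
```

```bash
python3 - <<'E'
from h import *
np.set_printoptions(precision=4,suppress=True)
im,d,i=grab('scene');P=cloud(d,i)
for y in(-.01,.03,.06,.11,.15):
    q=(abs(P[...,1]-y)<.006)&(P[...,2]>.122)&(P[...,2]<.15)&(P[...,0]<.56); s=P[q]; o=s[s[:,0].argsort()]; print(y,o[:4].round(3).tolist(),len(s))
im2,d2,i2=grab('top'); save('t2',np.hstack([cv2.resize(im2[180:310,210:420],(800,495))])); 
E
```

```text
-0.01 [[0.447, -0.015, 0.14], [0.447, -0.004, 0.14], [0.448, -0.007, 0.14], [0.449, -0.009, 0.14]] 198
0.03 [[0.446, 0.035, 0.135], [0.446, 0.024, 0.136], [0.45, 0.031, 0.139], [0.45, 0.036, 0.137]] 198
0.06 [[0.436, 0.061, 0.144], [0.436, 0.063, 0.141], [0.437, 0.056, 0.139], [0.437, 0.058, 0.14]] 210
0.11 [[0.435, 0.105, 0.134], [0.437, 0.115, 0.14], [0.437, 0.115, 0.144], [0.439, 0.113, 0.141]] 214
0.15 [[0.067, 0.15, 0.149], [0.069, 0.151, 0.143], [0.069, 0.148, 0.15], [0.071, 0.155, 0.142]] 227
```

View pics/t2.png

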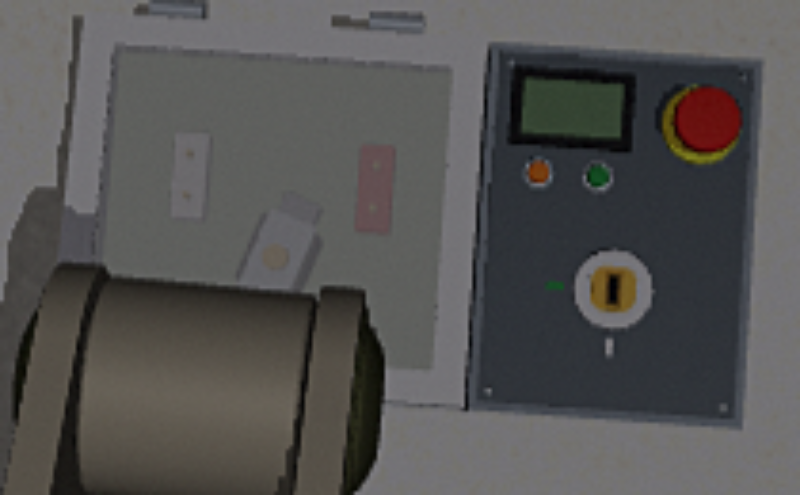

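```bash
python3 - <<'E'
from h import *
im,d,i=grab('wrist'); save('w1',im)
P=cloud(d,i); 
for u,v in [(320,100),(320,240),(320,300),(320,350),(320,400),(200,300),(440,300),(200,400),(440,400)]: print(u,v,P[v,u].round(3))
o=env.observe();print(o['ft_force'],o['wrist_torque'],o['joint_efforts'],o['q'])
E
```

```text
320 100 [ 0.359  0.089 -0.   ]
320 240 [0.45  0.085 0.035]
320 300 [0.444 0.085 0.14 ]
320 350 [0.445 0.085 0.175]
320 400 [0.463 0.084 0.178]
200 300 [ 0.489 -0.001  0.041]
440 300 [0.496 0.168 0.041]
200 400 [0.443 0.053 0.2  ]
440 400 [0.446 0.116 0.2  ]
[-0.23074507  0.72363458  0.40411468] [-0.02951308  0.01609952  0.00710512] [-2.63530113e-03 -3.78174448e+01 -1.88287944e+01 -3.09529496e-04
 -1.61225591e-03  3.68262886e-05] [-4.15975278e+00  1.90071002e+01  9.58500063e+01  6.32286199e-05
  6.51476549e+01 -9.18681354e+01]
```

View pics/w1.png

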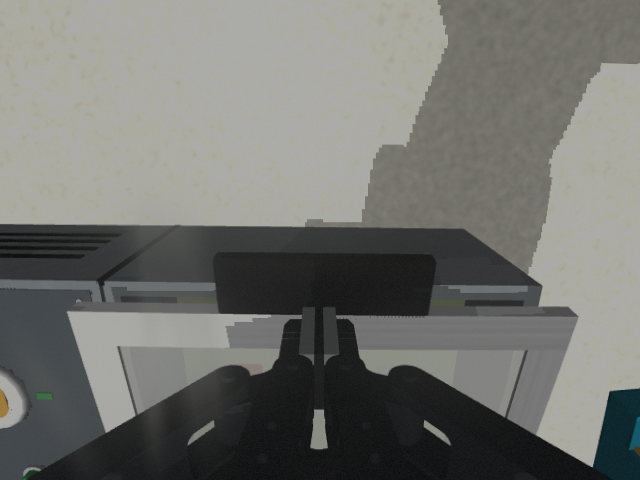

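```bash
python3 - <<'E'
from h import *
im,d,i=grab('wrist'); E=np.linalg.inv(np.array(i['extrinsics'])); print(np.array(i['extrinsics']).round(3))
o=env.observe(); p=o['position'];R=o['tool_rot']
for t in(.019,.0,-.02):
    c=E@np.append(p+R[:,2]*t,1); x,y=c[:2]/c[2]; s=1+i['k1']*(x*x+y*y); print(t,i['fx']*x*s+i['cx'],i['fy']*y*s+i['cy'],c[2])
print(d[290:420:10,325].round(3)); print(d[290:420:10,310].round(3)); print(d[290:420:10,270].round(3))
P=cloud(d,i)
print(P[290:420:10,312].round(3)); print(P[285:350:8,250].round(3))
E
```

```text
[[ 0.041  0.948  0.316  0.375]
 [ 0.999 -0.038 -0.013  0.087]
 [-0.     0.317 -0.949  0.282]
 [ 0.     0.     0.     1.   ]]
0.019 320.51503522765154 296.2577565626206 0.19045839384972224
0.0 320.7020378070632 314.2054749080448 0.1724362772714524
-0.02 320.9454751384122 337.6039728669388 0.15346562824169457
[0.155 0.156 0.152 0.143 0.136 0.    0.125 0.123 0.115 0.116 0.115 0.116
 0.118]
[0.155 0.157 0.151 0.144 0.135 0.129 0.124 0.117 0.112 0.11  0.115 0.116
 0.117]
[0.154 0.157 0.16  0.162 0.163 0.166 0.171 0.173 0.12  0.109 0.103 0.092
 0.088]
[[0.439 0.082 0.14 ]
 [0.444 0.081 0.14 ]
 [0.445 0.081 0.146]
 [0.445 0.082 0.155]
 [0.445 0.082 0.162]
 [0.445 0.082 0.169]
 [0.445 0.082 0.176]
 [0.447 0.082 0.177]
 [0.447 0.082 0.184]
 [0.45  0.082 0.184]
 [0.452 0.082 0.186]
 [0.455 0.082 0.186]
 [0.46  0.081 0.186]]
[[0.436 0.056 0.14 ]
 [0.44  0.056 0.139]
 [0.443 0.056 0.14 ]
 [0.447 0.055 0.14 ]
 [0.452 0.054 0.138]
 [0.455 0.054 0.139]
 [0.46  0.053 0.137]
 [0.464 0.053 0.137]
 [0.469 0.052 0.135]]
```

The wrist view shows the front of the hood still about 2 cm high. The tips sit in line with the front bar and feel no force, so they aren't pushing on anything solid there. I'll lift, move onto the tab and press again.

Emit:
{"method": "step_arm", "body": {
  "steps": [
    {"xyz": [0, 0, -0.5], "turn": [0, 0, 0], "gripper": -1},
    {"xyz": [0, 0, -0.5], "turn": [0, 0, 0], "gripper": -1},
    {"xyz": [0, 0, -0.4], "turn": [0, 0, 0], "gripper": -1},
    {"xyz": [0, -0.55, 0], "turn": [0, 0, 0], "gripper": -1},
    {"xyz": [0, 0, 0], "turn": [0, 0, 0], "gripper": -1}
  ]
}}

```text
time_s: 7.4
position: [0.4332, 0.0858, 0.1841]
tool_rot: [[0.04, 0.999, -0.0], [0.999, -0.04, 0.0], [0.0, -0.0, -1.0]]
ft_force: [-0.5, -0.4, -0.1]
grip_width: 0.0001
```

```bash
cat > hood.py <<'E'
from h import *
im,d,i=grab('wrist');P=cloud(d,i)
for y in(-.015,.17,.05,.12):
    q=(abs(P[...,1]-y)<.008)&(P[...,2]>.1)&(P[...,2]<.2)&(P[...,0]<.6); s=P[q]
    if len(s)>10:
        b=np.polyfit(s[:,0],s[:,2],1); print(y,len(s),'x',s[:,0].min().round(3),s[:,0].max().round(3),'slope',b[0].round(3),'z at .436',np.polyval(b,.436).round(4))
E
python3 hood.py
```

```text
-0.015 3065 x 0.444 0.566 slope 0.093 z at .436 0.1274
0.17 2812 x 0.453 0.572 slope 0.059 z at .436 0.1278
0.05 2852 x 0.423 0.503 slope -0.124 z at .436 0.1399
0.12 2961 x 0.426 0.507 slope -0.126 z at .436 0.1404
```

Emit:
{"method": "step_arm", "body": {
  "steps": [
    {"xyz": [0, 0, 0.5], "turn": [0, 0, 0], "gripper": -1},
    {"xyz": [0, 0, 0.15], "turn": [0, 0, 0], "gripper": -1},
    {"xyz": [0, 0, 0.1], "turn": [0, 0, 0], "gripper": -1}
  ]
}}

```text
time_s: 7.7
position: [0.435, 0.0854, 0.1525]
tool_rot: [[0.04, 0.999, -0.002], [0.999, -0.04, 0.0], [0.0, -0.002, -1.0]]
ft_force: [-0.4, -0.5, -0.1]
grip_width: 0.0
```

Emit:
{"method": "step_arm", "body": {
  "steps": [
    {"xyz": [0, 0, 0.1], "turn": [0, 0, 0], "gripper": -1}
  ]
}}

```text
time_s: 7.78
position: [0.4355, 0.0854, 0.1492]
tool_rot: [[0.04, 0.999, -0.001], [0.999, -0.04, 0.0], [0.0, -0.001, -1.0]]
ft_force: [-0.8, -0.3, 0.9]
grip_width: -0.0
```

Emit:
{"method": "step_arm", "body": {
  "steps": [
    {"xyz": [0, 0, 0.1], "turn": [0, 0, 0], "gripper": -1}
  ]
}}

```text
time_s: 7.87
position: [0.4356, 0.0854, 0.1454]
tool_rot: [[0.04, 0.999, 0.0], [0.999, -0.04, 0.0], [0.0, 0.0, -1.0]]
ft_force: [0.3, 0.1, 0.2]
grip_width: -0.0003
```

```bash
python3 hood.py
```

```text
-0.015 3446 x 0.443 0.503 slope 0.275 z at .436 0.1226
0.17 2961 x 0.453 0.506 slope 0.28 z at .436 0.1204
0.05 2902 x 0.422 0.476 slope -0.088 z at .436 0.1398
0.12 2817 x 0.426 0.479 slope -0.083 z at .436 0.1401
```

```bash
python3 - <<'E'
from h import *
im,d,i=grab('wrist');P=cloud(d,i)
print(env.observe()['position'])
for u in(312,320,330): print(P[250:350:6,u].round(3).tolist())
save('w2',im[180:420,180:460].repeat(2,0).repeat(2,1))
E
```

```text
[0.43528337 0.08541191 0.1451934 ]
[[0.449, 0.078, 0.008], [0.45, 0.079, 0.022], [0.449, 0.079, 0.036], [0.449, 0.079, 0.05], [0.449, 0.079, 0.06], [0.449, 0.08, 0.071], [0.425, 0.082, 0.136], [0.426, 0.082, 0.14], [0.429, 0.082, 0.14], [0.432, 0.082, 0.14], [0.423, 0.082, 0.164], [0.423, 0.082, 0.169], [0.424, 0.082, 0.173], [0.423, 0.083, 0.178], [0.423, 0.083, 0.182], [0.423, 0.083, 0.186], [0.423, 0.083, 0.19]]
[[0.45, 0.085, 0.007], [0.45, 0.085, 0.023], [0.45, 0.085, 0.036], [0.449, 0.085, 0.05], [0.45, 0.085, 0.06], [0.45, 0.085, 0.071], [0.425, 0.086, 0.137], [0.426, 0.085, 0.141], [0.429, 0.085, 0.141], [0.432, 0.085, 0.142], [0.423, 0.085, 0.164], [0.424, 0.085, 0.168], [0.424, 0.085, 0.172], [0.423, 0.085, 0.179], [0.424, 0.085, 0.181], [0.353, 0.088, 0.299], [0.423, 0.085, 0.19]]
[[0.45, 0.093, 0.008], [0.45, 0.093, 0.022], [0.45, 0.092, 0.037], [0.45, 0.092, 0.047], [0.45, 0.092, 0.06], [0.45, 0.091, 0.069], [0.425, 0.09, 0.136], [0.426, 0.09, 0.142], [0.429, 0.09, 0.141], [0.432, 0.09, 0.141], [0.423, 0.089, 0.164], [0.423, 0.089, 0.169], [0.423, 0.089, 0.174], [0.424, 0.089, 0.177], [0.424, 0.089, 0.182], [0.423, 0.089, 0.186], [0.424, 0.089, 0.189]]
```

View pics/w2.png

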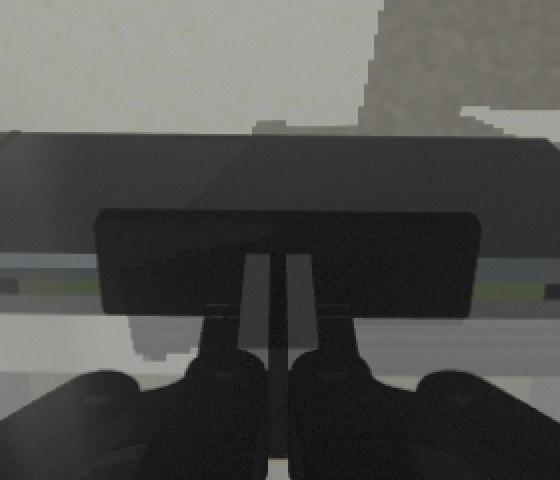

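Emit:
{"method": "step_arm", "body": {
  "steps": [
    {"xyz": [0, 0, 0.15], "turn": [0, 0, 0], "gripper": -1}
  ]
}}

```text
time_s: 8.05
position: [0.436, 0.0854, 0.1402]
tool_rot: [[0.04, 0.999, 0.002], [0.999, -0.04, -0.0], [-0.0, 0.002, -1.0]]
ft_force: [0.9, -0.0, 0.1]
grip_width: 0.0001
```

Emit:
{"method": "step_arm", "body": {
  "steps": [
    {"xyz": [0, 0, 0.15], "turn": [0, 0, 0], "gripper": -1}
  ]
}}

```text
time_s: 8.13
position: [0.4356, 0.0854, 0.1335]
tool_rot: [[0.04, 0.999, 0.001], [0.999, -0.04, -0.0], [-0.0, 0.001, -1.0]]
ft_force: [-0.0, 1.0, -0.1]
grip_width: 0.0002
```

Emit:
{"method": "step_arm", "body": {
  "steps": [
    {"xyz": [0, 0, 0.1], "turn": [0, 0, 0], "gripper": -1}
  ]
}}

```text
time_s: 8.22
position: [0.4351, 0.0854, 0.1289]
tool_rot: [[0.04, 0.999, -0.0], [0.999, -0.04, 0.0], [0.0, -0.0, -1.0]]
ft_force: [0.3, -0.6, 0.1]
grip_width: 0.0
```

Emit:
{"method": "step_arm", "body": {
  "steps": [
    {"xyz": [0, 0, 0.1], "turn": [0, 0, 0], "gripper": -1}
  ]
}}

```text
time_s: 8.3
position: [0.4351, 0.0855, 0.125]
tool_rot: [[0.04, 0.999, -0.001], [0.999, -0.04, 0.0], [0.0, -0.001, -1.0]]
ft_force: [-0.2, -0.2, 0.6]
grip_width: 0.0002
```

```bash
python3 hood.py; python3 - <<'E'
from h import *
im,d,i=grab('wrist');P=cloud(d,i)
print(env.observe()['position'],env.observe()['ft_force'])
for u in(312,): print(P[280:350:4,u].round(3).tolist())
E
```

```text
-0.015 3560 x 0.443 0.493 slope 0.348 z at .436 0.1188
0.17 2968 x 0.453 0.495 slope 0.381 z at .436 0.1151
0.05 5398 x 0.419 0.461 slope -1.035 z at .436 0.1637
0.12 5098 x 0.421 0.463 slope -1.163 z at .436 0.1654
[0.43500224 0.08544998 0.12490449] [ 0.58135969  0.44392527 -0.02816666]
[[0.449, 0.08, 0.05], [0.449, 0.08, 0.057], [0.449, 0.08, 0.063], [0.449, 0.08, 0.07], [0.45, 0.08, 0.073], [0.425, 0.082, 0.131], [0.425, 0.082, 0.135], [0.422, 0.082, 0.143], [0.423, 0.082, 0.145], [0.423, 0.082, 0.148], [0.422, 0.083, 0.152], [0.423, 0.083, 0.155], [0.423, 0.083, 0.157], [0.423, 0.083, 0.16], [0.423, 0.083, 0.163], [0.423, 0.083, 0.166], [0.423, 0.083, 0.168], [0.422, 0.083, 0.172]]
```

Emit:
{"method": "step_arm", "body": {
  "steps": [
    {"xyz": [0, 0, 0.1], "turn": [0, 0, 0], "gripper": -1}
  ]
}}

```text
time_s: 8.48
position: [0.4356, 0.0854, 0.1218]
tool_rot: [[0.04, 0.999, 0.001], [0.999, -0.04, -0.0], [-0.0, 0.001, -1.0]]
ft_force: [-0.0, 0.8, 1.3]
grip_width: 0.0002
```

Emit:
{"method": "step_arm", "body": {
  "steps": [
    {"xyz": [0, 0, 0.1], "turn": [0, 0, 0], "gripper": -1}
  ]
}}

```text
time_s: 8.57
position: [0.4354, 0.0854, 0.1174]
tool_rot: [[0.04, 0.999, 0.001], [0.999, -0.04, -0.0], [-0.0, 0.001, -1.0]]
ft_force: [-1.7, 0.1, -0.3]
grip_width: 0.0
```

Emit:
{"method": "step_arm", "body": {
  "steps": [
    {"xyz": [0, 0, 0.1], "turn": [0, 0, 0], "gripper": -1}
  ]
}}

```text
time_s: 8.65
position: [0.4353, 0.0855, 0.1132]
tool_rot: [[0.04, 0.999, 0.0], [0.999, -0.04, -0.0], [-0.0, 0.0, -1.0]]
ft_force: [-0.1, -0.6, 1.1]
grip_width: 0.0
```

```bash
python3 - <<'E'
from h import *
im,d,i=grab('wrist');P=cloud(d,i)
print(env.observe()['position'],env.observe()['ft_force'])
for u in(312,250): print(P[272:350:4,u].round(3).tolist())
im,d,i=grab('scene');P=cloud(d,i)
for x in(.46,.52,.60):
    q=(abs(P[...,0]-x)<.01)&(abs(P[...,1]+.018)<.006)&(P[...,2]>.06); print(x,np.median(P[q][:,2]))
E
```

```text
[0.43498357 0.08544336 0.11254663] [-0.43306226 -0.49064481 -1.03577393]
[[0.449, 0.079, 0.026], [0.449, 0.079, 0.033], [0.449, 0.08, 0.039], [0.45, 0.08, 0.045], [0.45, 0.08, 0.052], [0.449, 0.08, 0.058], [0.45, 0.08, 0.063], [0.424, 0.082, 0.122], [0.424, 0.082, 0.125], [0.423, 0.082, 0.13], [0.423, 0.082, 0.134], [0.423, 0.082, 0.137], [0.423, 0.082, 0.141], [0.423, 0.083, 0.143], [0.422, 0.083, 0.148], [0.423, 0.083, 0.15], [0.423, 0.083, 0.152], [0.423, 0.083, 0.154], [0.423, 0.083, 0.157], [0.424, 0.083, 0.158]]
[[0.447, 0.037, 0.027], [0.447, 0.038, 0.034], [0.448, 0.039, 0.039], [0.447, 0.041, 0.047], [0.448, 0.041, 0.052], [0.448, 0.042, 0.058], [0.422, 0.055, 0.119], [0.423, 0.056, 0.122], [0.423, 0.056, 0.125], [0.425, 0.056, 0.125], [0.427, 0.056, 0.125], [0.429, 0.056, 0.125], [0.431, 0.055, 0.124], [0.433, 0.055, 0.124], [0.434, 0.055, 0.125], [0.436, 0.055, 0.125], [0.439, 0.055, 0.124], [0.44, 0.055, 0.125], [0.443, 0.054, 0.124], [0.444, 0.054, 0.125]]
0.46 0.12470080592945276
0.52 0.12301063643015397
0.6 0.12034872816775755
```

Emit:
{"method": "step_arm", "body": {
  "steps": [
    {"xyz": [0, 0, 0.1], "turn": [0, 0, 0], "gripper": -1}
  ]
}}

```text
time_s: 8.83
position: [0.4356, 0.0854, 0.1097]
tool_rot: [[0.04, 0.999, 0.001], [0.999, -0.04, -0.0], [-0.0, 0.001, -1.0]]
ft_force: [0.1, 0.2, -0.2]
grip_width: -0.0
```

Emit:
{"method": "step_arm", "body": {
  "steps": [
    {"xyz": [0, 0, 0.1], "turn": [0, 0, 0], "gripper": -1}
  ]
}}

```text
time_s: 8.92
position: [0.4356, 0.0854, 0.1059]
tool_rot: [[0.04, 0.999, 0.001], [0.999, -0.04, -0.0], [-0.0, 0.001, -1.0]]
ft_force: [-17.2, 0.8, 69.9]
grip_width: 0.0002
```

Emit:
{"method": "step_arm", "body": {
  "steps": [
    {"xyz": [0, 0, 0.08], "turn": [0, 0, 0], "gripper": -1}
  ]
}}

```text
time_s: 9.0
position: [0.4357, 0.0854, 0.1057]
tool_rot: [[0.039, 0.999, 0.003], [0.999, -0.039, -0.001], [-0.0, 0.003, -1.0]]
ft_force: [-25.7, 0.7, 89.7]
grip_width: -0.0002
```

Emit:
{"method": "step_arm", "body": {
  "steps": [
    {"xyz": [0, 0, -0.4], "turn": [0, 0, 0], "gripper": -1},
    {"xyz": [0, 0, -1], "turn": [0, 0, 0], "gripper": -1},
    {"xyz": [0, 0, -1], "turn": [0, 0, 0], "gripper": -1}
  ]
}}

```text
time_s: 9.25
position: [0.4344, 0.0855, 0.1988]
tool_rot: [[0.04, 0.999, -0.003], [0.999, -0.04, 0.0], [0.0, -0.003, -1.0]]
ft_force: [1.1, -0.3, 1.0]
grip_width: -0.0002
```

```bash
python3 - <<'E'
from h import *
o=env.observe();print(o['position'],o['ft_force'])
im,d,i=grab('wrist');P=cloud(d,i)
print(P[250:480:12,312].round(3).tolist())
im,d,i=grab('scene');P=cloud(d,i)
for y in(-.018,.17):
  for x in(.46,.52,.60,.63):
    q=(abs(P[...,0]-x)<.01)&(abs(P[...,1]-y)<.006)&(P[...,2]>.06); print(x,y,np.median(P[q][:,2]))
E
```

```text
[0.43443248 0.08547751 0.19884049] [ 1.11927887 -0.3103403   1.02131101]
[[0.43, 0.08, 0.118], [0.439, 0.08, 0.117], [0.447, 0.08, 0.118], [0.456, 0.079, 0.117], [0.465, 0.079, 0.118], [0.422, 0.082, 0.218], [0.423, 0.083, 0.227], [0.423, 0.083, 0.235], [0.353, 0.088, 0.354], [0.425, 0.083, 0.247], [0.424, 0.083, 0.255], [0.427, 0.083, 0.257], [0.431, 0.083, 0.257], [0.435, 0.082, 0.257], [0.439, 0.082, 0.258], [0.444, 0.082, 0.258], [0.592, 0.073, 0.116], [0.423, 0.083, 0.287], [0.423, 0.084, 0.291], [0.423, 0.084, 0.294]]
0.46 -0.018 0.11967686087335205
0.52 -0.018 0.11968568255361156
0.6 -0.018 0.11958453587064732
0.63 -0.018 0.11980823559634357
0.46 0.17 0.11923742309779661
0.52 0.17 0.11716980534299037
0.6 0.17 0.11849793662656083
0.63 0.17 0.11864401668749447
```

Depth now shows the hood lying flat at z = 0.119, so it's shut. One finding to carry forward: with the jaws shut, the tips sit about 12 mm behind the reported TCP rather than ahead of it. I'll go by depth for the key.

Emit:
{"method": "step_arm", "body": {
  "steps": [
    {"xyz": [-0.9125, 0.222, 0], "turn": [0, 0, 0], "gripper": -1},
    {"xyz": [-0.9125, 0.222, 0], "turn": [0, 0, 0], "gripper": -1},
    {"xyz": [-0.9125, 0.222, 0], "turn": [0, 0, 0], "gripper": -1},
    {"xyz": [-0.9125, 0.222, 0], "turn": [0, 0, 0], "gripper": -1},
    {"xyz": [-0.9125, 0.222, 0], "turn": [0, 0, 0], "gripper": -1},
    {"xyz": [-0.9125, 0.222, 0], "turn": [0, 0, 0], "gripper": -1},
    {"xyz": [-0.9125, 0.222, 0], "turn": [0, 0, 0], "gripper": -1},
    {"xyz": [-0.9125, 0.222, 0], "turn": [0, 0, 0], "gripper": -1},
    {"xyz": [-0.9125, 0.222, 0], "turn": [0, 0, 0], "gripper": -1},
    {"xyz": [-0.9125, 0.222, 0], "turn": [0, 0, 0], "gripper": 0},
    {"xyz": [-0.9125, 0.222, 0], "turn": [0, 0, 0], "gripper": 0},
    {"xyz": [-0.9125, 0.222, 0], "turn": [0, 0, 0], "gripper": 0},
    {"xyz": [0, 0, 0], "turn": [0, 0, -0.89], "gripper": 0},
    {"xyz": [0, 0, 0], "turn": [0, 0, -0.89], "gripper": 0},
    {"xyz": [0, 0, 0], "turn": [0, 0, -0.89], "gripper": 0},
    {"xyz": [0, 0, 0], "turn": [0, 0, -0.89], "gripper": 0},
    {"xyz": [0, 0, 0], "turn": [0, 0, 0], "gripper": 0}
  ]
}}

```text
time_s: 10.77
position: [0.5241, -0.3565, 0.1972]
tool_rot: [[-0.245, 0.97, -0.001], [0.97, 0.245, 0.001], [0.001, -0.001, -1.0]]
ft_force: [0.3, -0.5, -0.2]
grip_width: 0.0428
```

```bash
cat > key.py <<'E'
from h import *
np.set_printoptions(precision=4,suppress=True)
o=env.observe(); print(o['position'],o['q'].round(1),o['grip_width'],np.degrees(np.arctan2(o['tool_rot'][1,0],o['tool_rot'][0,0])))
im,d,i=grab('wrist');P=cloud(d,i);save('w3',im)
hsv=cv2.cvtColor(im,cv2.COLOR_RGB2HSV);H,S,V=[hsv[...,k].astype(int) for k in range(3)]
for n,m in[('red',(S>130)&((H<8)|(H>172))&(V>60)),('blue',(S>120)&(abs(H-112)<12)&(V>60)),('yel',(S>130)&(abs(H-25)<8)&(V>60))]:
    q=m&(P[...,2]>.071)&(P[...,2]<.082)&(abs(P[...,1]+.36)<.06)
    if q.sum()<20: print(n,'none');continue
    r=cv2.minAreaRect((P[q][:,:2]*1000).astype(np.float32)); print(n,q.sum(),P[q].mean(0),r)
E
python3 key.py
```

```text
[ 0.5241 -0.3565  0.1972] [ -44.9   31.3   61.9    0.    86.9 -149.1] 0.042832318751760176 104.15822667805743
red 436 [ 0.5223 -0.3585  0.0754] ((522.798583984375, -358.32806396484375), (29.58905792236328, 8.496519088745117), 13.850120544433594)
blue 525 [ 0.472  -0.371   0.0754] ((472.51092529296875, -370.9679870605469), (29.986370086669922, 9.42912769317627), 13.9384126663208)
yel 625 [ 0.4225 -0.3835  0.0753] ((422.4781188964844, -383.5865478515625), (28.940622329711914, 8.98006820678711), 14.323756217956543)
```

View pics/w3.png

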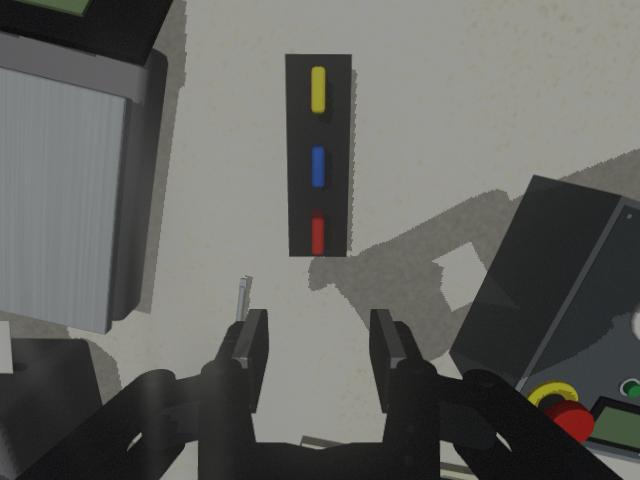

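Emit:
{"method": "step_arm", "body": {
  "steps": [
    {"xyz": [-0.03, -0.044, 0.8], "turn": [0, 0, 0], "gripper": 0},
    {"xyz": [0, 0, 0.8], "turn": [0, 0, 0], "gripper": 0},
    {"xyz": [0, 0, 0.8], "turn": [0, 0, 0], "gripper": 0},
    {"xyz": [0, 0, 0.4], "turn": [0, 0, 0], "gripper": 0},
    {"xyz": [0, 0, 0], "turn": [0, 0, 0], "gripper": 0}
  ]
}}

```text
time_s: 11.23
position: [0.5213, -0.3566, 0.0819]
tool_rot: [[-0.24, 0.971, -0.006], [0.971, 0.24, 0.006], [0.007, -0.004, -1.0]]
ft_force: [0.5, 0.5, 0.5]
grip_width: 0.043
```

```bash
python3 key.py; python3 - <<'E'
from h import *
o=env.observe();p=o['position'];R=o['tool_rot']
im,d,i=grab('wrist');T=(cloud(d,i)-p)@R
q=(d>0)&(T[...,2]>-.06)&(T[...,2]<.05)&(abs(T[...,0])<.05)&(abs(T[...,1])<.02)
s=T[q]; 
for sg in(-1,1):
    a=s[(s[:,0]*sg>.012)]; print(len(a),'tip z fwd max',np.percentile(a[:,2],[50,95,99,100]),'inner x',np.percentile(a[:,0]*sg,[1,50]),'y',a[:,1].min())
E
```

```text
[ 0.5213 -0.3566  0.0819] [ -45.1   36.9   71.5   -0.    72.1 -149. ] 0.04297400865954141 103.89747598166821
red 1084 [ 0.521  -0.359   0.0754] ((522.27880859375, -358.792236328125), (29.186532974243164, 9.546219825744629), 13.233379364013672)
blue 1447 [ 0.4718 -0.3712  0.0753] ((472.50897216796875, -371.1856689453125), (29.922163009643555, 9.351632118225098), 14.005911827087402)
yel 1954 [ 0.4223 -0.3835  0.0752] ((422.2894287109375, -383.6225891113281), (30.001001358032227, 9.718757629394531), 14.08179759979248)
5037 tip z fwd max [-0.0322532   0.04524814  0.04573046  0.04678843] inner x [0.01245582 0.02319382] y -0.01994825869640665
4828 tip z fwd max [-0.03465746  0.04537613  0.04590599  0.04684869] inner x [0.01239585 0.02191663] y -0.01996691565615316
```

```bash
cat > tip.py <<'E'
from h import *
o=env.observe();p=o['position'];R=o['tool_rot'];print(p,o['ft_force'],o['grip_width'])
im,d,i=grab('wrist');T=(cloud(d,i)-p)@R
for sg in(-1,1):
    x=T[...,0]*sg; q=(d>0)&(T[...,2]>-.06)&(x>.015)&(x<.04)&(abs(T[...,1]+.0115)<.004)
    print(np.histogram(T[q][:,2],np.arange(-.05,.05,.005))[0])
E
python3 tip.py
```

```text
[ 0.52300442 -0.35820907  0.0865264 ] [0.03694698 0.04973205 0.921361  ] 0.042741686029726354
[231 288 276 251 236 181  65   1   0   0   0   0   0   0   0   0   0   0
   1]
[230 313 271 245 232 184  64   1   0   0   0   0   0   0   0   0   0   0
   1]
```

Emit:
{"method": "step_arm", "body": {
  "steps": [
    {"xyz": [0, 0, 0.5], "turn": [0, 0, 0], "gripper": 0},
    {"xyz": [0, 0, 0.25], "turn": [0, 0, 0], "gripper": 0},
    {"xyz": [0, 0, 0.2], "turn": [0, 0, 0], "gripper": 0},
    {"xyz": [0, 0, 0.2], "turn": [0, 0, 0], "gripper": 0},
    {"xyz": [0, 0, 0.2], "turn": [0, 0, 0], "gripper": 0},
    {"xyz": [0, 0, 0], "turn": [0, 0, 0], "gripper": 0}
  ]
}}

```text
time_s: 11.88
position: [0.5224, -0.3577, 0.031]
tool_rot: [[-0.242, 0.97, -0.001], [0.97, 0.242, 0.002], [0.002, -0.001, -1.0]]
ft_force: [-1.2, -1.0, 0.0]
grip_width: 0.0425
```

```bash
python3 tip.py; python3 key.py
```

```text
[ 0.52240621 -0.3576646   0.03095175] [-1.22999742 -1.02310656  0.0472026 ] 0.04252342410484065
[238 295 269 260 218 198  62  14 412   0   0   0   0   0   0  10 188   0
   0]
[228 316 273 246 236 186  63  10 367   0   0   0   0   0   0   9 236   0
   0]
[ 0.5227 -0.3579  0.0318] [ -45.1   40.2   74.4    0.    65.5 -149.1] 0.04244277333051836 104.01878621268379
red 1904 [ 0.5205 -0.3589  0.0754] ((522.243896484375, -358.3818359375), (29.876018524169922, 9.505173683166504), 14.73829174041748)
blue 2888 [ 0.4712 -0.3712  0.0753] ((472.447265625, -370.8389892578125), (30.329891204833984, 9.687049865722656), 13.368278503417969)
yel 3646 [ 0.4243 -0.3828  0.0752] ((424.53131103515625, -382.757080078125), (24.87562370300293, 10.062233924865723), 14.103815078735352)
```

Well centred on the red key (0.522, -0.358), and the tips are about 9 mm above the block. I'll grip here.

Emit:
{"method": "step_arm", "body": {
  "steps": [
    {"xyz": [0, 0, 0.02], "turn": [0, 0, 0], "gripper": -0.5},
    {"xyz": [0, 0, 0], "turn": [0, 0, 0], "gripper": -1},
    {"xyz": [0, 0, 0], "turn": [0, 0, 0], "gripper": -1},
    {"xyz": [0, 0, 0], "turn": [0, 0, 0], "gripper": -1},
    {"xyz": [0, 0, 0], "turn": [0, 0, 0], "gripper": -1},
    {"xyz": [0, 0, 0], "turn": [0, 0, 0], "gripper": -1}
  ],
  "squeeze": 60
}}

```text
time_s: 12.48
position: [0.523, -0.3583, 0.032]
tool_rot: [[-0.242, 0.97, 0.001], [0.97, 0.242, -0.001], [-0.001, 0.0, -1.0]]
ft_force: [-0.8, 0.7, 4.3]
grip_width: 0.0094
```

Emit:
{"method": "step_arm", "body": {
  "steps": [
    {"xyz": [0, 0, -0.25], "turn": [0, 0, 0], "gripper": -1},
    {"xyz": [0, 0, -0.25], "turn": [0, 0, 0], "gripper": -1},
    {"xyz": [0, 0, -0.25], "turn": [0, 0, 0], "gripper": -1},
    {"xyz": [0, 0, -0.25], "turn": [0, 0, 0], "gripper": -1},
    {"xyz": [0, 0, -0.8], "turn": [0, 0, 0], "gripper": -1},
    {"xyz": [0, 0, -0.9], "turn": [0, 0, 0], "gripper": -1},
    {"xyz": [0, 0, -0.9], "turn": [0, 0, 0], "gripper": -1},
    {"xyz": [0, 0, -0.4], "turn": [0, 0, 0], "gripper": -1},
    {"xyz": [0, 0, 0], "turn": [0, 0, 0.9], "gripper": -1},
    {"xyz": [0, 0, 0], "turn": [0, 0, 0.9], "gripper": -1},
    {"xyz": [0, 0, 0], "turn": [0, 0, 0.9], "gripper": -1},
    {"xyz": [0, 0, 0], "turn": [0, 0, 0.85], "gripper": -1},
    {"xyz": [0, 0, 0], "turn": [0, 0, 0], "gripper": -1}
  ],
  "squeeze": 100
}}

```text
time_s: 13.57
position: [0.5227, -0.358, 0.1924]
tool_rot: [[0.042, 0.999, 0.0], [0.999, -0.042, -0.0], [-0.0, 0.0, -1.0]]
ft_force: [-0.2, 1.2, -0.4]
grip_width: 0.0086
```

```bash
python3 - <<'E'
from h import *
np.set_printoptions(precision=4,suppress=True)
o=env.observe();print(o['position'],o['q'].round(1),o['tool_rot'][:,0],o['grip_width'])
im,d,i=grab('wrist');save('w4',im)
im,d,i=grab('top');P=cloud(d,i)
# lock face fit & box orientation, unobstructed now
V=im.max(2).astype(int); q=np.zeros(V.shape,bool); q[240:272,352:392]=V[240:272,352:392]>100; vv,uu=np.nonzero(q); 
h,(c)=cv2.threshold(q.astype(np.uint8),0,1,0); 
n,l,st,ce=cv2.connectedComponentsWithStats(q.astype(np.uint8)); print(st[1:],ce[1:]); k=1+st[1:,4].argmax(); print(plane((st[k,0]+st[k,2]/2-.5,st[k,1]+st[k,3]/2-.5),.116,i),plane(ce[k],.116,i))
q=np.zeros(V.shape,bool); q[188:300,330:415]=True; q&=(abs(P[...,2]-.11)<.006); r=cv2.minAreaRect((P[q][:,:2]*1000).astype(np.float32)); print(r)
crop=cv2.resize(im[180:310,320:420],(600,780)[::1]); 
E
```

```text
[ 0.5227 -0.358   0.1924] [ -45.1   31.4   62.6   -0.    86.  -132.7] [ 0.0415  0.9991 -0.0005] 0.008558637858554832
[[361 246  21  20 265]
 [369 270   2   2   3]] [[370.0075 254.6264]
 [369.3333 270.3333]]
[ 0.5102 -0.1031  0.116 ] [ 0.5119 -0.101   0.116 ]
((540.74853515625, -96.21481323242188), (164.6625518798828, 200.51986694335938), 87.33573913574219)
```

View pics/w4.png

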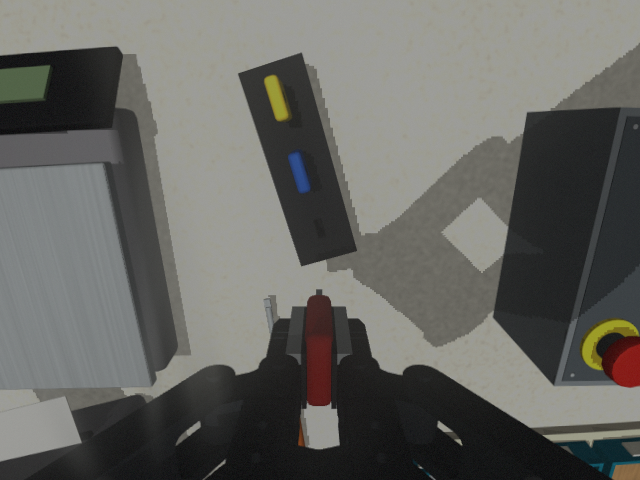

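Emit:
{"method": "step_arm", "body": {
  "steps": [
    {"xyz": [0.909, -0.0825, 0], "turn": [0, 0, 0], "gripper": -1},
    {"xyz": [0.909, -0.0825, 0], "turn": [0, 0, 0], "gripper": -1},
    {"xyz": [0.909, -0.0825, 0], "turn": [0, 0, 0], "gripper": -1},
    {"xyz": [0.909, -0.0825, 0], "turn": [0, 0, 0], "gripper": -1},
    {"xyz": [0.909, -0.0825, 0], "turn": [0, 0, 0], "gripper": -1},
    {"xyz": [0.909, -0.0825, 0], "turn": [0, 0, 0], "gripper": -1},
    {"xyz": [0.909, -0.0825, 0], "turn": [0, 0, 0], "gripper": -1},
    {"xyz": [0, 0, 0], "turn": [0, 0, 0], "gripper": -1},
    {"xyz": [0, 0, 0], "turn": [0, 0, 0], "gripper": -1}
  ]
}}

```text
time_s: 14.42
position: [0.5097, -0.1013, 0.1922]
tool_rot: [[0.035, 0.999, 0.001], [0.999, -0.035, -0.0], [-0.0, 0.001, -1.0]]
ft_force: [0.7, -0.8, -0.5]
grip_width: 0.0081
```

```bash
cat > lock.py <<'E'
from h import *
import sys
np.set_printoptions(precision=4,suppress=True)
o=env.observe();p=o['position'];R=o['tool_rot'];print(p,R[:,0],R[:,2])
im,d,i=grab('wrist');P=cloud(d,i);save(sys.argv[1],im[80:480,160:480].repeat(2,0).repeat(2,1)[:600])
V=im.max(2).astype(int);mn=im.min(2).astype(int)
m=(abs(P[...,2]-.116)<.006)&(abs(P[...,0]-.51)<.04)&(abs(P[...,1]+.103)<.04)
bz=m&(mn>110); print('bezel n',bz.sum())
v,u=np.nonzero(bz); pts=np.c_[u,v].astype(np.float32)
W=np.array([plane(x,.116,i) for x in pts]); hull=cv2.convexHull((W[:,:2]*1000).astype(np.float32))[:,0]
A=np.c_[2*hull,np.ones(len(hull))]; s=np.linalg.lstsq(A,(hull**2).sum(1),rcond=None)[0]; print('bezel c',s[:2],'r',np.sqrt(s[2]+s[0]**2+s[1]**2), cv2.minEnclosingCircle(hull))
# dark slot within 9mm of centre
c=s[:2]/1000
cand=np.argwhere((V<60)&(abs(P[...,0]-c[0])<.03)&(abs(P[...,1]-c[1])<.03)); 
S=np.array([plane((b,a),.116,i) for a,b in cand]) if len(cand) else np.zeros((0,3))
if len(S):
    k=np.linalg.norm(S[:,:2]-c,axis=1)<.010; S=S[k]; print('slot n',len(S),cv2.minAreaRect((S[:,:2]*1000).astype(np.float32)))
E
python3 lock.py w5
```

```text
[ 0.5097 -0.1013  0.1922] [ 0.0345  0.9994 -0.0004] [ 0.0007 -0.0004 -1.    ]
bezel n 1579
bezel c [ 501.4029 -103.5362] r 23.291690734431736 ((500.5453796386719, -104.0443344116211), 26.947322845458984)
slot n 85 ((506.88641357421875, -103.93595123291016), (3.883147716522217, 8.170825958251953), 88.00032043457031)
```

View pics/w5.png

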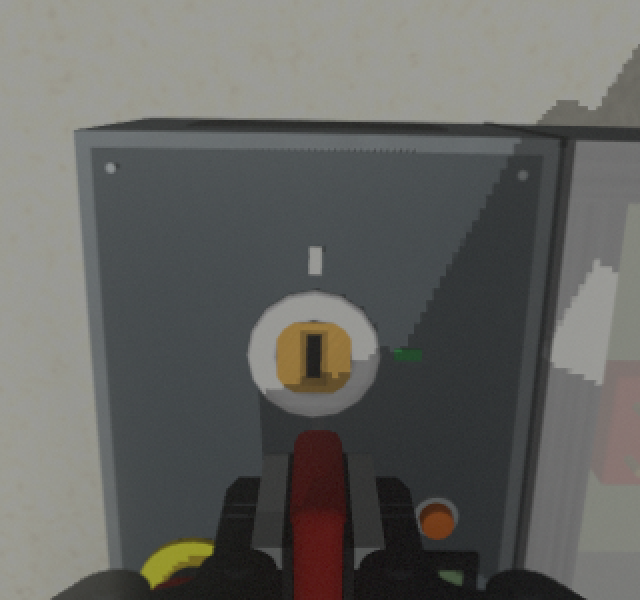

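```bash
python3 - <<'E'
from h import *
np.set_printoptions(precision=4,suppress=True)
i=cams.camera_info('wrist');o=env.observe();p=o['position'];R=o['tool_rot']
f=lambda x,y,z=.116:plane((x/2+160-.25,y/2+80-.25),z,i)
L,Rr,T,B=f(248,353),f(379,353),f(313.5,290.5),f(313.5,416)
print('bezel',L,Rr,T,B,(L+Rr)/2,(T+B)/2)
s=f(313.5,356);print('slot',s,'ends',f(313.5,330),f(313.5,382)); print('tool delta',(s-p)@R)
print('edge yaw',np.degrees(np.arctan2(*(f(565,141,.11)-f(80,130,.11))[:2])), 'slot yaw', )
a,b=f(111,168,.11),f(522,175,.11); print('screws',a,b,np.degrees(np.arctan2((b-a)[0],(b-a)[1])))
t=f(315.5,260,.11); print('mark->lock dir',np.degrees(np.arctan2(*(s-t)[[1,0]])))
print(p,R[:,0])
E
```

```text
bezel [ 0.5078 -0.1261  0.116 ] [ 0.5093 -0.0839  0.116 ] [ 0.4878 -0.1041  0.116 ] [ 0.5307 -0.1058  0.116 ] [ 0.5085 -0.105   0.116 ] [ 0.5092 -0.105   0.116 ]
slot [ 0.5096 -0.105   0.116 ] ends [ 0.5008 -0.1047  0.116 ] [ 0.5186 -0.1053  0.116 ]
tool delta [-0.0023 -0.0003  0.076 ]
edge yaw 3.384587149954708 slot yaw
screws [ 0.4482 -0.1648  0.11  ] [ 0.455  -0.0387  0.11  ] 3.0890056574440865
mark->lock dir -3.3657635209528296
[ 0.5099 -0.1026  0.192 ] [ 0.0366  0.9993 -0.0006]
```

Emit:
{"method": "step_arm", "body": {
  "steps": [
    {"xyz": [-0.05, 0.01, 0.4], "turn": [0, 0, 0.11], "gripper": -1},
    {"xyz": [0, 0, 0.4], "turn": [0, 0, 0], "gripper": -1},
    {"xyz": [0, 0, 0.3], "turn": [0, 0, 0], "gripper": -1},
    {"xyz": [0, 0, 0.1], "turn": [0, 0, 0], "gripper": -1},
    {"xyz": [0, 0, 0], "turn": [0, 0, 0], "gripper": -1}
  ]
}}

```text
time_s: 14.88
position: [0.5098, -0.1058, 0.1427]
tool_rot: [[0.049, 0.999, -0.002], [0.999, -0.049, 0.001], [0.001, -0.002, -1.0]]
ft_force: [1.0, 0.2, -1.1]
grip_width: 0.0091
```

```bash
python3 lock.py w6
```

```text
[ 0.5098 -0.1058  0.1427] [0.0489 0.9988 0.0006] [-0.0017  0.0007 -1.    ]
bezel n 2263
bezel c [ 501.4782 -102.6261] r 23.071453850348018 ((500.10235595703125, -101.25164794921875), 26.742900848388672)
slot n 142 ((506.6391296386719, -103.56205749511719), (4.707604885101318, 9.031909942626953), 87.67031860351562)
```

View pics/w6.png

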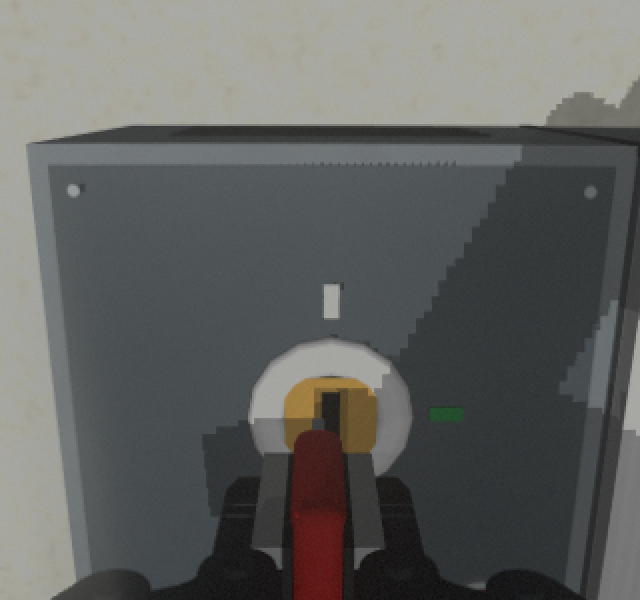

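Emit:
{"method": "step_arm", "body": {
  "steps": [
    {"xyz": [0, 0, 0], "turn": [0, 0, 0], "gripper": -1},
    {"xyz": [0, 0, 0], "turn": [0, 0, 0], "gripper": -1},
    {"xyz": [0, 0, 0], "turn": [0, 0, 0], "gripper": -1},
    {"xyz": [0, 0, 0], "turn": [0, 0, 0], "gripper": -1}
  ]
}}

```text
time_s: 15.27
position: [0.5102, -0.1049, 0.144]
tool_rot: [[0.048, 0.999, 0.001], [0.999, -0.048, -0.0], [-0.0, 0.001, -1.0]]
ft_force: [-0.2, 0.7, -0.7]
grip_width: 0.009
```

```bash
python3 - <<'E'
from h import *
np.set_printoptions(precision=4,suppress=True)
for k in range(3):
    o=env.observe();p=o['position'];R=o['tool_rot']
    im,d,i=grab('wrist')
    hsv=cv2.cvtColor(im,cv2.COLOR_RGB2HSV);H,S,V=[hsv[...,j].astype(int) for j in range(3)]
    mn=im.min(2).astype(int)
    # rows through upper bezel: extents -> centre column
    out=[]
    for v in range(255,285,3):
        u=np.nonzero(mn[v,270:380]>105)[0]
        if len(u): out.append((v,u.min()+270,u.max()+270))
    br=(abs(H-19)<8)&(S>130)&(V>60); br[:,:290]=0; br[:,360:]=0; br[:250]=0; br[300:]=0
    vv,uu=np.nonzero(br); dark=[(v,)+tuple(np.nonzero(V[v,310:340]<45)[0][[0,-1]]+310) for v in range(277,292,2) if (V[v,310:340]<45).any()]
    red=(S>130)&((H<8)|(H>172))&(V>50); rr=[(v,)+tuple(np.nonzero(red[v])[0][[0,-1]]) for v in (310,320,330)]
    print(p,R[:,0]); 
    if k==2: print(out,'brass',uu.min(),uu.max(),vv.min(),'dark',dark,'red',rr)
save('w7',im[220:320,260:400].repeat(5,0).repeat(5,1))
E
```

```text
[ 0.5102 -0.1049  0.144 ] [ 0.0479  0.9989 -0.0003]
[ 0.5102 -0.1049  0.1439] [ 0.0479  0.9989 -0.0002]
[ 0.5101 -0.1049  0.1438] [ 0.0479  0.9989 -0.0001]
[(255, np.int64(300), np.int64(345)), (258, np.int64(295), np.int64(350)), (261, np.int64(292), np.int64(353)), (264, np.int64(290), np.int64(355)), (267, np.int64(288), np.int64(355)), (270, np.int64(286), np.int64(357)), (273, np.int64(285), np.int64(359)), (276, np.int64(284), np.int64(360)), (279, np.int64(284), np.int64(361)), (282, np.int64(283), np.int64(361))] brass 301 345 267 dark [(277, np.int64(320), np.int64(327)), (279, np.int64(319), np.int64(327)), (281, np.int64(319), np.int64(327)), (283, np.int64(319), np.int64(327)), (285, np.int64(319), np.int64(327)), (287, np.int64(319), np.int64(327)), (289, np.int64(322), np.int64(327)), (291, np.int64(322), np.int64(327))] red [(310, np.int64(307), np.int64(330)), (320, np.int64(306), np.int64(331)), (330, np.int64(306), np.int64(331))]
```

View pics/w7.png

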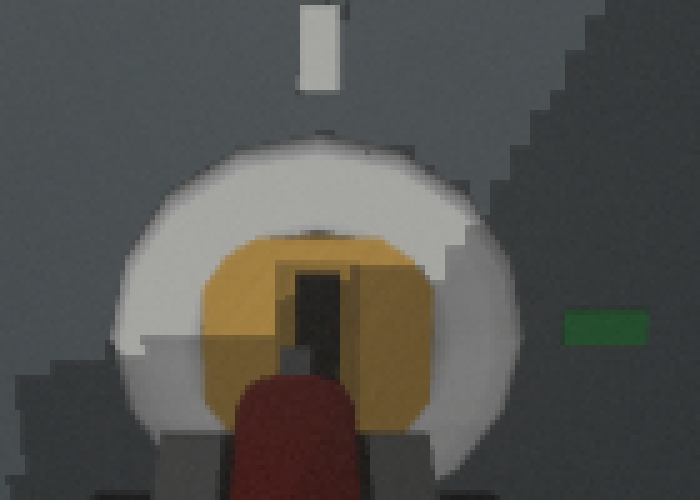

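```bash
python3 - <<'E'
from h import *
np.set_printoptions(precision=4,suppress=True)
i=cams.camera_info('wrist');o=env.observe();p=o['position'];R=o['tool_rot']
f=lambda u,v,z=.116:(plane((u,v),z,i)-p)@R
g=lambda x,y,z=.116:f(260+x/5-.5,220+y/5-.5,z)
print('bezel L,R',g(112,335),g(520,335),'top',g(317,140)); print('slot chamfer top',g(317,262),'slot top',g(317,274)); print('slot c',g(317.5,330))
for z in(.119,.122,.125): print('blade tip near edge',z,g(294,346,z))
print('head near-top edge', f(318.5,295,.158), f(318.5,310,.158)); print(p)
E
```

```text
bezel L,R [-0.0202 -0.0014  0.0277] [ 0.0226 -0.0014  0.0277] top [ 0.0012 -0.0229  0.0277]
slot chamfer top [ 0.0013 -0.0096  0.0277] slot top [ 0.0013 -0.0083  0.0277]
slot c [ 0.0013 -0.002   0.0277]
blade tip near edge 0.119 [-0.0011 -0.0015  0.0247]
blade tip near edge 0.122 [-0.0011 -0.0029  0.0217]
blade tip near edge 0.125 [-0.0011 -0.0042  0.0187]
head near-top edge [-0.001  -0.0163 -0.0143] [-0.001  -0.0095 -0.0143]
[ 0.5101 -0.1048  0.1437]
```

Emit:
{"method": "step_arm", "body": {
  "steps": [
    {"xyz": [0.057, -0.012, 0], "turn": [0, 0, 0], "gripper": -1},
    {"xyz": [0, 0, 0], "turn": [0, 0, 0], "gripper": -1},
    {"xyz": [0, 0, 0.1], "turn": [0, 0, 0], "gripper": -1},
    {"xyz": [0, 0, 0.1], "turn": [0, 0, 0], "gripper": -1},
    {"xyz": [0, 0, 0.05], "turn": [0, 0, 0], "gripper": -1}
  ]
}}

```text
time_s: 15.83
position: [0.5094, -0.1024, 0.1328]
tool_rot: [[0.048, 0.999, -0.001], [0.999, -0.048, 0.0], [0.0, -0.001, -1.0]]
ft_force: [0.3, -0.4, -1.0]
grip_width: 0.0085
```

Emit:
{"method": "step_arm", "body": {
  "steps": [
    {"xyz": [0, 0, 0.08], "turn": [0, 0, 0], "gripper": -1},
    {"xyz": [0, 0, 0], "turn": [0, 0, 0], "gripper": -1}
  ]
}}

```text
time_s: 16.0
position: [0.5094, -0.1025, 0.1296]
tool_rot: [[0.048, 0.999, -0.001], [0.999, -0.048, 0.001], [0.0, -0.001, -1.0]]
ft_force: [-0.3, -0.1, -1.0]
grip_width: 0.0085
```

Emit:
{"method": "step_arm", "body": {
  "steps": [
    {"xyz": [0, 0, 0.08], "turn": [0, 0, 0], "gripper": -1},
    {"xyz": [0, 0, 0.08], "turn": [0, 0, 0], "gripper": -1},
    {"xyz": [0, 0, 0], "turn": [0, 0, 0], "gripper": -1}
  ]
}}

```text
time_s: 16.25
position: [0.5096, -0.1025, 0.1233]
tool_rot: [[0.048, 0.999, -0.0], [0.999, -0.048, 0.0], [0.0, -0.0, -1.0]]
ft_force: [0.2, 0.1, -0.5]
grip_width: 0.0087
```

Emit:
{"method": "step_arm", "body": {
  "steps": [
    {"xyz": [0, 0, 0.06], "turn": [0, 0, 0.4], "gripper": -1},
    {"xyz": [0, 0, 0.06], "turn": [0, 0, -0.8], "gripper": -1},
    {"xyz": [0, 0, 0], "turn": [0, 0, 0.4], "gripper": -1}
  ]
}}

```text
time_s: 16.5
position: [0.5105, -0.1028, 0.1193]
tool_rot: [[0.045, 0.999, 0.002], [0.999, -0.045, -0.001], [-0.0, 0.002, -1.0]]
ft_force: [3.3, 0.0, 0.4]
grip_width: 0.0086
```

Emit:
{"method": "step_arm", "body": {
  "steps": [
    {"xyz": [0, 0, 0.05], "turn": [0, 0, 0.5], "gripper": -1},
    {"xyz": [0, 0, 0.05], "turn": [0, 0, -1], "gripper": -1},
    {"xyz": [0, 0, 0.03], "turn": [0, 0, 0.5], "gripper": -1}
  ]
}}

```text
time_s: 16.75
position: [0.5106, -0.1031, 0.1148]
tool_rot: [[0.044, 0.999, 0.003], [0.999, -0.044, -0.002], [-0.001, 0.003, -1.0]]
ft_force: [0.0, -0.3, 10.3]
grip_width: 0.0091
```

Emit:
{"method": "step_arm", "body": {
  "steps": [
    {"xyz": [0, 0, 0.04], "turn": [0, 0, 0.5], "gripper": -1},
    {"xyz": [0, 0, 0.04], "turn": [0, 0, -1], "gripper": -1},
    {"xyz": [0, 0, 0], "turn": [0, 0, 0.5], "gripper": -1}
  ]
}}

```text
time_s: 17.0
position: [0.5104, -0.1032, 0.1116]
tool_rot: [[0.044, 0.999, 0.002], [0.999, -0.044, -0.002], [-0.002, 0.002, -1.0]]
ft_force: [0.5, -0.3, 7.0]
grip_width: 0.0087
```

Emit:
{"method": "step_arm", "body": {
  "steps": [
    {"xyz": [0, 0, 0.05], "turn": [0, 0, 0.5], "gripper": -1},
    {"xyz": [0, 0, 0.04], "turn": [0, 0, -1], "gripper": -1},
    {"xyz": [0, 0, 0], "turn": [0, 0, 0.5], "gripper": -1}
  ]
}}

```text
time_s: 17.25
position: [0.5104, -0.1033, 0.1085]
tool_rot: [[0.044, 0.999, 0.003], [0.999, -0.044, -0.002], [-0.002, 0.003, -1.0]]
ft_force: [-0.4, -3.0, 2.7]
grip_width: 0.0085
```

Emit:
{"method": "step_arm", "body": {
  "steps": [
    {"xyz": [0, 0, 0.03], "turn": [0, 0, 0.5], "gripper": -1},
    {"xyz": [0, 0, 0.02], "turn": [0, 0, -0.5], "gripper": -1},
    {"xyz": [0, 0, 0], "turn": [0, 0, 0], "gripper": -1}
  ]
}}

```text
time_s: 17.5
position: [0.5106, -0.1034, 0.1078]
tool_rot: [[0.046, 0.999, 0.004], [0.999, -0.046, -0.003], [-0.003, 0.004, -1.0]]
ft_force: [-5.0, -0.4, 21.9]
grip_width: 0.0086
```

```bash
cat > head.py <<'E'
from h import *
np.set_printoptions(precision=4,suppress=True)
o=env.observe();print(o['time_s'],o['position'],o['ft_force'],o['wrist_torque'],o['q'].round(1))
for n in('wrist','top','scene'):
    im,d,i=grab(n);P=cloud(d,i);hsv=cv2.cvtColor(im,cv2.COLOR_RGB2HSV);H,S,V=[hsv[...,k].astype(int) for k in range(3)]
    q=(S>120)&((H<8)|(H>172))&(V>40)&(abs(P[...,0]-.51)<.04)&(abs(P[...,1]+.103)<.03)&(d>0)
    if q.sum(): print(n,q.sum(),'z pct',np.percentile(P[q][:,2],[2,10,50,90,98]))
    if n=='wrist':
        b=(im.min(2)>100)&(abs(P[...,0]-.51)<.04)&(abs(P[...,1]+.103)<.03)&(P[...,2]<.13)&(P[...,2]>.1); print('bezel z',np.median(P[b][:,2]),b.sum())
E
python3 head.py
```

```text
17.5 [ 0.5106 -0.1034  0.1078] [-4.964  -0.4051 21.9013] [-0.0975  1.0248 -0.1173] [ -24.5   25.3   89.1   -0.1   65.4 -111.8]
wrist 2689 z pct [0.1218 0.1302 0.1509 0.1521 0.1526]
bezel z 0.11568205524927917 2614
scene 47 z pct [0.1227 0.1279 0.1485 0.154  0.1576]
```

Emit:
{"method": "step_arm", "body": {
  "steps": [
    {"xyz": [0, 0, -0.02], "turn": [0, 0, 0.8], "gripper": -1},
    {"xyz": [0, 0.002, 0], "turn": [0, 0, 0.8], "gripper": -1},
    {"xyz": [0, 0.002, 0], "turn": [0, 0, 0.8], "gripper": -1},
    {"xyz": [0, 0.002, 0], "turn": [0, 0, 0.8], "gripper": -1},
    {"xyz": [0, 0.002, 0], "turn": [0, 0, 0.8], "gripper": -1},
    {"xyz": [0, 0.002, 0], "turn": [0, 0, 0.8], "gripper": -1},
    {"xyz": [0, 0.002, 0], "turn": [0, 0, 0.8], "gripper": -1},
    {"xyz": [0, 0.002, 0], "turn": [0, 0, 0.8], "gripper": -1},
    {"xyz": [0, 0.002, 0], "turn": [0, 0, 0.8], "gripper": -1},
    {"xyz": [0, 0.002, 0], "turn": [0, 0, 0.8], "gripper": -1}
  ]
}}

```text
time_s: 18.48
position: [0.5104, -0.1029, 0.1079]
tool_rot: [[0.637, 0.771, 0.001], [0.771, -0.637, -0.001], [0.0, 0.002, -1.0]]
ft_force: [-7.2, 2.1, 19.0]
grip_width: 0.0084
```

```bash
python3 head.py
```

```text
18.4833 [ 0.5104 -0.1029  0.1079] [-7.1588  2.1391 18.9636] [0.3678 1.1842 0.0612] [-24.4  25.3  89.   -0.   65.6 -74.8]
wrist 2708 z pct [0.1218 0.1303 0.1509 0.1521 0.1526]
bezel z 0.11570027815755407 2565
scene 27 z pct [0.1185 0.1246 0.1432 0.1548 0.1556]
```

Emit:
{"method": "step_arm", "body": {
  "steps": [
    {"xyz": [0, 0.002, 0], "turn": [0, 0, 0.9], "gripper": -1},
    {"xyz": [0, 0.002, 0], "turn": [0, 0, 0.9], "gripper": -1},
    {"xyz": [0, 0.002, 0], "turn": [0, 0, 0.9], "gripper": -1},
    {"xyz": [0, 0.002, 0], "turn": [0, 0, 0.9], "gripper": -1},
    {"xyz": [0, 0.002, 0], "turn": [0, 0, 0.9], "gripper": -1},
    {"xyz": [0, 0.002, 0], "turn": [0, 0, 0.9], "gripper": -1},
    {"xyz": [0, 0.002, 0], "turn": [0, 0, 0.9], "gripper": -1},
    {"xyz": [0, 0.002, 0], "turn": [0, 0, 0.9], "gripper": -1},
    {"xyz": [0, 0.002, 0], "turn": [0, 0, 0.9], "gripper": -1},
    {"xyz": [0, 0.002, 0], "turn": [0, 0, 0.9], "gripper": -1},
    {"xyz": [0, 0.002, 0], "turn": [0, 0, 0.9], "gripper": -1},
    {"xyz": [0, 0.002, 0], "turn": [0, 0, 0.9], "gripper": -1},
    {"xyz": [0, 0, 0], "turn": [0, 0, 0.5], "gripper": -1}
  ]
}}

```text
time_s: 19.72
position: [0.5111, -0.1026, 0.1079]
tool_rot: [[1.0, -0.024, 0.002], [-0.024, -1.0, 0.001], [0.002, -0.001, -1.0]]
ft_force: [-4.9, 8.2, 19.6]
grip_width: 0.0086
```

```bash
python3 head.py
```

```text
19.7167 [ 0.5111 -0.1026  0.1079] [-4.8725  8.1663 19.5541] [1.3999 0.7786 0.1812] [-24.4  25.3  88.9   0.1  65.6 -23.1]
wrist 2714 z pct [0.1216 0.13   0.1508 0.152  0.1525]
bezel z 0.11561222202773694 2665
scene 23 z pct [0.1213 0.1238 0.1438 0.1514 0.1599]
```

Emit:
{"method": "step_arm", "body": {
  "steps": [
    {"xyz": [0, 0, 0], "turn": [0, 0, 0.5], "gripper": -1},
    {"xyz": [0, 0, 0], "turn": [0, 0, 0.5], "gripper": -1},
    {"xyz": [0, 0, 0], "turn": [0, 0, 0], "gripper": -1}
  ]
}}

```text
time_s: 20.12
position: [0.5111, -0.1026, 0.1079]
tool_rot: [[0.995, -0.103, 0.002], [-0.103, -0.995, 0.001], [0.002, -0.001, -1.0]]
ft_force: [-4.6, 7.9, 18.9]
grip_width: 0.0089
```

```bash
python3 -c "
from h import *
o=env.observe();print(o['wrist_torque'],o['ft_force'],o['tool_rot'][:,0])"
```

```text
[1.38829946 0.80196164 0.09404982] [-4.55636478  7.86293767 18.89848408] [ 0.99471918 -0.10261375  0.00204138]
```

Emit:
{"method": "step_arm", "body": {
  "steps": [
    {"xyz": [0, 0, 0], "turn": [0, 0, 0.4], "gripper": -1},
    {"xyz": [0, 0, 0], "turn": [0, 0, 0.4], "gripper": -1},
    {"xyz": [0, 0, 0], "turn": [0, 0, 0], "gripper": -1}
  ]
}}

```text
time_s: 20.37
position: [0.5111, -0.1026, 0.1079]
tool_rot: [[0.986, -0.166, 0.002], [-0.166, -0.986, 0.001], [0.002, -0.001, -1.0]]
ft_force: [-4.5, 8.0, 18.9]
grip_width: 0.0083
```

```bash
python3 -c "
from h import *
o=env.observe();print(o['wrist_torque'],o['ft_force'],o['tool_rot'][:,0])"
```

```text
[1.44900333 0.76897249 0.16184996] [-4.51436748  7.95818609 18.88374671] [ 0.98619986 -0.1655475   0.00196544]
```

Emit:
{"method": "step_arm", "body": {
  "steps": [
    {"xyz": [0, 0, 0], "turn": [0, 0, 0.5], "gripper": -1},
    {"xyz": [0, 0, 0], "turn": [0, 0, 0], "gripper": -1}
  ]
}}

```text
time_s: 20.53
position: [0.5111, -0.1026, 0.1079]
tool_rot: [[0.979, -0.205, 0.002], [-0.205, -0.979, 0.001], [0.002, -0.001, -1.0]]
ft_force: [-3.4, 7.4, 17.8]
grip_width: 0.0085
```

```bash
python3 - <<'E'
from h import *
np.set_printoptions(precision=4,suppress=True)
o=env.observe();R=o['tool_rot'];p=o['position'];print(o['wrist_torque'],o['ft_force'],np.degrees(np.arctan2(R[1,0],R[0,0])),o['q'][5])
im,d,i=grab('wrist');T=(cloud(d,i)-p)@R
hsv=cv2.cvtColor(im,cv2.COLOR_RGB2HSV);H,S,V=[hsv[...,k].astype(int) for k in range(3)]
q=(S>120)&((H<8)|(H>172))&(V>40)&(d>0)&(abs(T[...,0])<.02)&(abs(T[...,1])<.03)&(T[...,2]<-.038)&(T[...,2]>-.052)
print(q.sum(),cv2.minAreaRect((T[q][:,:2]*1000).astype(np.float32)))
save('w8',im[150:450,200:440].repeat(2,0).repeat(2,1))
E
```

```text
[1.4248 0.7972 0.2704] [-3.406   7.4324 17.7861] -11.817561775501822 -12.659117451076817
1893 ((-0.5175566673278809, 1.5135498046875), (30.620548248291016, 9.381056785583496), 88.77107238769531)
```

View pics/w8.png

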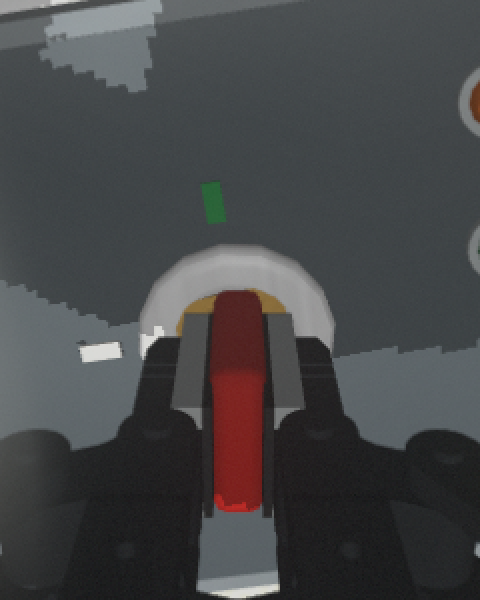

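Emit:
{"method": "step_arm", "body": {
  "steps": [
    {"xyz": [0, 0, 0], "turn": [0, 0, 0.4], "gripper": -1},
    {"xyz": [0, 0, 0], "turn": [0, 0, 0], "gripper": -1},
    {"xyz": [0, 0, 0], "turn": [0, 0, 0], "gripper": -1}
  ]
}}

```text
time_s: 20.83
position: [0.5112, -0.1027, 0.1079]
tool_rot: [[0.972, -0.234, 0.002], [-0.234, -0.972, 0.001], [0.002, -0.001, -1.0]]
ft_force: [-3.9, 6.8, 17.0]
grip_width: 0.009
```

```bash
python3 - <<'E'
from h import *
np.set_printoptions(precision=4,suppress=True)
o=env.observe();R=o['tool_rot'];p=o['position'];print(o['wrist_torque'],o['ft_force'],np.degrees(np.arctan2(R[1,0],R[0,0])))
im,d,i=grab('wrist');T=(cloud(d,i)-p)@R
hsv=cv2.cvtColor(im,cv2.COLOR_RGB2HSV);H,S,V=[hsv[...,k].astype(int) for k in range(3)]
q=(S>120)&((H<8)|(H>172))&(V>40)&(d>0)&(abs(T[...,0])<.02)&(abs(T[...,1])<.03)&(T[...,2]<-.038)&(T[...,2]>-.052)
print(q.sum(),cv2.minAreaRect((T[q][:,:2]*1000).astype(np.float32)))
im,d,i=grab('scene');P=cloud(d,i)
for y in(-.018,.17):
  for x in(.46,.60):
    q=(abs(P[...,0]-x)<.01)&(abs(P[...,1]-y)<.006)&(P[...,2]>.06); print('hood',x,y,np.median(P[q][:,2]))
print(env.observe()['wrist_torque'],env.observe()['time_s'])
E
```

```text
[1.3417 0.7193 0.3377] [-3.9253  6.7774 17.0433] -13.541431956845319
1900 ((-0.5280113220214844, 1.3858909606933594), (30.296627044677734, 9.427733421325684), 88.78889465332031)
hood 0.46 -0.018 0.419043239559425
hood 0.6 -0.018 0.11862749277754792
hood 0.46 0.17 0.12077829567403386
hood 0.6 0.17 0.11858733695180679
[1.2421 0.7396 0.3051] 20.9333
```

The twist torque has risen to 0.3 N m, twice the spring's 0.15 N m, so the lock is against its stop. The head is seated, the hood is flat, and the grip is holding.

```bash
python3 -c "
from h import *
print(order.close_job())"
```

```text
the job is handed in; nothing more can be done
None
```

I shut the hood, took the red key out of the block, pushed it fully into the lock with small wiggles, and turned it clockwise to its stop. I handed the job in at about 21 s, still gripping the key with the lock held turned.

**Last checks**
- **Hood:** flat, about 0.119 m high at both ends. One of the four final sample points was blocked by the arm and gave no useful reading.
- **Key:** just before turning, and again near the end of the turn, the head top was about 0.152 m high, which matches the key sitting home on the lock face. The push was still about 17 N at the end.
- **Turn:** the key turned about 1.7 rad. The twist torque rose from about 0.1–0.15 to about 0.3 N m, which is more than the spring alone gives, so I took it to be on the stop. I couldn't read the lock's own angle directly.
- **Grip:** about 9 mm opening at a 100 N squeeze, with the key aligned to the jaws within about 1°.

**What went wrong or disagreed**
- **Hood force:** the final push on the hood tab briefly reached about 90 N at the wrist, more than I intended. That is under the 120 N wrist limit. The fingertips made the contact, but if that counts as the gripper's body pressing, it is over the 40 N limit.
- **Fingertip position:** when shut, the fingertips were about 12 mm behind the reported TCP, not 19 mm ahead as described. The first attempt to close the hood therefore stopped short, and I used depth readings from then on.
- **Other objects:** I did not check the other keys or the rest of the bench again at the end. I saw nothing disturbed in the pictures along the way.

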